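# Stock the revolving spice carousel in pocket order

### The job

Put the loose seasonings away in the spice carousel in pocket order: the salt shaker goes into pocket one, which is already round at the front. Then turn the carousel until pocket two stands at the pointer on the base, let go, and put in the screw-cap spice jar; then turn pocket three to the pointer, let go, and put in the dropper bottle. Leave all three seated right down in their pockets with pocket three still at the pointer, let none of them fall over, and leave the other things on the worktop where they are.

Things in the scene. Friction and masses are not known exactly. Their poses are not given: they have to be found in the camera images.
- carousel_base: fixed round wooden foot, 196 mm across, 13 mm high, on which the spice carousel turns about the vertical through its middle; origin at the centre of its underside, on the worktop, z up. Its -x axis is its front: a steel pointer there sticks out over the rim towards the robot.
- pointer (a point): tip of the steel pointer on the foot, 118 mm in front of the carousel's axis, 17 mm above the worktop.
- carousel (a joint): turning angle of the carousel on its foot, rad, growing anticlockwise seen from above, no end stop within a full turn either way. At 0 pocket 1 stands exactly at the pointer, at 1.257 (72 degrees) pocket 2, at 2.513 pocket 3. A friction bearing (about 0.25 N m) holds it wherever it is left. It starts within 0.3 of 0.
- turn_grip (a point): middle of the wooden grip bar on top of the carousel, on its turning axis, 153 mm above the worktop: a bar 58 mm long, 14 mm thick, 26 mm high (z 140 to 166 mm) that turns with the carousel, free all round out to a radius of 80 mm. The point's x axis is its long side, radial to pocket 1 (along the foot's x axis at joint 0).
- pocket_1: pocket 1 (one stud): round aluminium cup, inside 50 mm across and 45 mm deep, outside 55 mm (59 mm at the flared lip), leaning outward 30 degrees from vertical, wall 2.5 mm. Origin at the middle of its inner floor, 50 mm from the turning axis, 42 mm above the worktop; z runs up the cup's axis out of its mouth, x points outward and down, y is level. It starts roughly at the front, empty.
- pocket_2: pocket 2, empty, next to pocket 1 going clockwise seen from above; same shape and axes. Five cups stand 72 degrees apart, numbered clockwise; one to five small steel studs on the wooden hub plate beside each cup show its number.
- pocket_3: pocket 3, empty, next to pocket 2 going clockwise (three studs): the one slim cup, inside 40 mm across and 45 mm deep, outside 45 mm (49 mm at the flared lip); origin and axes as pocket 1. Pockets 4 and 5, after it, already hold jars, which stay there (fixed) and reach 145 mm above the worktop.
- lip_1 (a point): middle of the mouth of pocket 1, 45 mm above its floor along the cup's axis, 72.5 mm from the turning axis; when the pocket stands exactly at the pointer this point lies 45.5 mm, seen from above, from the pointer's tip.
- lip_2 (a point): the same point of pocket 2.
- lip_3 (a point): the same point of pocket 3.
- salt_shaker: salt shaker, clear barrel with a narrower domed sprinkler top, 44 mm across (34 mm from 74 mm up), 90 mm tall, 0.1 kg, standing loose on the worktop; origin at the centre of its foot, z up.
- spice_jar: spice jar with a wide flat screw cap, straight, 45 mm across, 106 mm tall (cap from 85 mm up), 0.11 kg, standing loose; origin at the centre of its foot, z up.
- dropper: small bottle with a pipette top: round body 33 mm across up to 70 mm, narrow collar 24 mm, pointed rubber bulb 13 mm wide up to 102 mm, 0.07 kg, standing loose; origin at the centre of its foot, z up.
- vanilla: bystander: oval bottle 36x42 mm, 106 mm tall, whose tall rounded cap makes up its upper half; stands among the jars and stays out.
- paper_cup: bystander: paper cup, 95 mm across, 128 mm tall, origin under its centre.
- green_tin: bystander: small hinged tin, 47x64x30 mm, origin under its centre.
- fork: bystander: fork, 191 mm long, 8 mm high, lying near the front edge.
- bottle_opener: bystander: bottle opener, 126 mm long, 8 mm high, lying near the front edge.
Mind the look-alikes: they are no part of the job. Leave any orange look-alike of the dropper alone.

How it is judged:
By the outcome, as a careful person would: the job done as asked, in the order asked, and still so for the second after the job is handed in, with the robot touching nothing.
It also fails if it takes over 72 s, if anything falls off the work surface, if the arm or the gripper's body presses on something with over 40 N, if the wrist force passes 120 N, or if a joint passes its speed limit or range.

### The arm

A 6-joint arm with a two-finger parallel gripper is mounted at the origin on a cart in front of the work surface, level with it; the furniture and walls round the work are solid. World frame = base frame: x ahead of the robot, y to its left, z up, the work surface at z = 0. Lengths are in m, angles in rad, forces in N, time in s.
With the tool pointing down it reaches from about 0.3 to 0.85 m from the base axis. Payload 4.2 kg.
Tool frame: the origin (TCP) lies midway between the tips of the shut fingers; the grasp point (between the pads) lies 19 mm behind it (r.tcp_to_grasp is the distance from the TCP to the grasp point, in m); z points along the fingers, y is the line along which they close (so a half turn about z gives the same grasp; the last joint's range is limited). The gripper opens to 91 mm and grips with 3 to 60 N. Pads are 32 mm wide; open, the fingers measure 118 mm over their backs; the gripper's body (76 mm by 178 mm) begins 60 mm behind the grasp point.
Start: joints at [-1.315, 0.32, 1.565, -0, 1.257, -0.02], TCP at [0.157, -0.553, 0.214] pointing down, gripper open.
Joint ranges: [-3.11, 3.11], [-0.84, 2.01], [0.21, 2.61], [-1.34, 4.49], [0.05, 2.63], [-2.56, 2.56]. Speed limits (rad/s): [2.57, 2.57, 3.14, 3.14, 3.14, 3.14].

### API

Orientations are given as a rotation vector (axis times angle).
In Python, from workcell import status, eyes, job_done, models, r gives the robot as it stands.
- The arm moves only by the tool drive_tool, never from a script. Its argument "rows" is a list of rows, each a list of 7 numbers: the shift along the world's x, y, z in mm, then the turn, a rotation vector about the world's x, y, z in rad, then the opening, from 0 (shut) to 1 (fully open). In form: [[tx, ty, tz, ax, ay, az, grip], ...]. A call has exactly 10 rows; each row is the pose to reach, as a shift and turn from the pose commanded when the call began; what a row does not reach only later rows make up. A row lasts 1/10 s, in which the tool goes at most 50 mm and 8.59 degrees, less where a joint would pass 70% of its speed; a pose out of reach is approached as far as the arm can. A call with a gripper value outside its range is refused whole. The fingers move at their own pace and stop on an object; "grip_force" is the grip in N (left out, the last holds). Time passes only in rows, so rows that repeat a pose let the fingers close, or fill a call up. It gives the time, the measured TCP pose, the force, the opening and the grip force at its end, in the units of the state.
- status.read_state(): the state, without advancing time (a new reading comes with each control period).
- eyes.read_camera(name): name is "scene" or "side" or "wrist"; returns a dict with "pixels" (420x560x3 uint8, red, green, blue), "depth" (420x560 float32, m along the optical axis (not along the pixel's ray), 0 where there is no reading), "intrinsics" (3x3 intrinsics, pixels), "T" (4x4, takes a point from camera to world coordinates). Camera axes: x right, y down, z forward; pixel columns grow to the right and rows downward; lengths in m; the calibration is good to about 2 mm. A picture is of the moment at which its call begins.
- job_done(): hands the job in; it is judged then, once.
Trained networks look in a picture, given as the dict that the camera call returned (one of the last four; its "shot" number tells which), for a name from the list of things; names that differ only in an ending like _2 or _b are one class to them, and where a whole thing is asked for, a point or a joint stands for the part that bears it (a point fixed in the world has none). Each returns a list of dicts, best first, with "conf" (0 to 1); they miss things now and then, are a little off and sometimes report something else, mostly with a low value. They report only what shows in the picture. A call takes as long as a camera call. They do not tell look-alikes from the thing itself.
- models.regions_of(target, picture): "region" (420x560 bool, what is visible of it) and "box" ([left, top, right, bottom] in pixels, round what is visible of it).
The state is a dict: "time": time; "qpos": joint angles; "qvel": joint speeds; "joint_efforts": joint torques, N m; "tool_pos": TCP position; "ee_rot": TCP orientation; "contact_force": force on the tool from outside, world axes, zero at the start; "ft_torque": the same for the moment, N m; "gripper_width": finger opening in m; "gripper_force": force on a finger pad.
Only numpy, scipy, OpenCV 4.12 (cv2) and the standard library are available. Lean on these libraries where they do the work, as an engineer would, in place of code of your own. Each camera call takes 0.05 s, during which the arm holds its last target. There are 200 camera calls.

## Working session

There is one attempt and no reset: what is moved stays moved. The work goes in short steps, Python scripts to look and compute and a tool call to move; the robot and the scene stay as the last step left them, time stands still between calls to the robot, and variables do not carry over. Pictures are saved under pics/ and viewed, at most 10 in all, crops included, and the job is handed in when it is done.

Besides the shell and the picture viewer there is one more tool, called after ">>>" as a command line: name --pt "numbers of a row" for each row, then --argument value for the rest. drive_tool: Moves the arm, as the interface text tells. Its arguments: {"type":"object","properties":{"rows":{"type":"array","items":{"type":"array","items":{"type":"number"}}},"grip_force":{"type":"number"}},"required":["rows"]}

```bash
ls; mkdir -p pics
cat > h.py <<'E'
import numpy as np, cv2
from workcell import status, eyes, job_done, models, r
def cloud(p):
    K=p["intrinsics"];d=p["depth"];v,u=np.mgrid[:d.shape[0],:d.shape[1]]
    P=np.stack([(u-K[0,2])*d/K[0,0],(v-K[1,2])*d/K[1,1],d],-1)
    W=P@p["T"][:3,:3].T+p["T"][:3,3]; W[d<=0]=np.nan
    return W
def save(p,name,box=None,s=1):
    im=p["pixels"][:,:,::-1]
    if box: im=im[box[1]:box[3],box[0]:box[2]]
    cv2.imwrite("pics/"+name,cv2.resize(im,None,fx=s,fy=s,interpolation=cv2.INTER_CUBIC))
E
python3 - <<'E'
from h import *
s=status.read_state();print(s)
a=eyes.read_camera("scene");save(a,"scene.png",s=1.4)
W=cloud(a);np.set_printoptions(precision=3,suppress=True)
print(a["T"])
for n in ["carousel_base","carousel","salt_shaker","spice_jar","dropper","vanilla","paper_cup","pocket_1","pocket_3","green_tin","fork","bottle_opener"]:
    for q in models.regions_of(n,a)[:4]:
        P=W[q["region"]];print(n,round(q["conf"],2),q["box"],np.nanmedian(P,0),np.nanmin(P,0),np.nanmax(P,0))
b=eyes.read_camera("side");save(b,"side.png",s=1.4);print(b["T"])
E
```

```text
pics
{'time': 0.0, 'qpos': array([-1.31500177e+00,  3.20286142e-01,  1.56567517e+00, -3.61375151e-06,
        1.25738345e+00, -2.00331551e-02]), 'qvel': array([ 0.00114848, -0.00263384, -0.00153536, -0.00082218,  0.00081757,
        0.00047994]), 'joint_efforts': array([-2.27105964e-03, -4.12461734e+01, -2.31975228e+01,  7.23268348e-02,
        4.58121684e-02, -1.53361298e-04]), 'tool_pos': array([ 0.15645164, -0.55278424,  0.21312508]), 'ee_rot': array([-3.11003978e+00, -4.31659571e-01,  3.28860506e-04]), 'contact_force': array([-0.2440029 , -0.12661764,  0.20386705]), 'ft_torque': array([-0.07448237,  0.00867953,  0.01379829]), 'gripper_force': 0.0, 'gripper_width': 0.09093460798210007}
[[-0.571 -0.345  0.745 -0.511]
 [-0.821  0.263 -0.507  0.805]
 [-0.021 -0.901 -0.433  0.746]
 [ 0.     0.     0.     1.   ]]
carousel_base 0.8 [228.2, 189.8, 303.3, 260.6] [0.591 0.112 0.061] [ 0.503 -0.118 -0.005] [0.974 0.203 0.167]
carousel 0.93 [233.1, 189.6, 303.6, 247.2] [0.596 0.108 0.075] [ 0.526 -0.134 -0.005] [0.974 0.2   0.167]
salt_shaker 0.85 [390.8, 216.1, 400.3, 248.4] [ 0.39  -0.195 
[... 964 characters left out ...]
26 0.063 0.021] [0.643 0.138 0.096]
pocket_3 0.67 [235.2, 219.1, 259.9, 245.4] [0.607 0.163 0.061] [0.576 0.126 0.001] [0.75  0.2   0.091]
green_tin 0.61 [165.3, 243.5, 182.6, 265.4] [0.701 0.35  0.026] [ 0.665  0.324 -0.   ] [0.752 0.364 0.033]
fork 0.71 [290.7, 270.0, 324.8, 306.5] [0.34  0.15  0.003] [ 0.291  0.12  -0.002] [0.445 0.172 0.01 ]
bottle_opener 0.58 [333.1, 247.7, 366.4, 274.8] [ 0.395 -0.024  0.007] [ 0.37  -0.09  -0.003] [0.446 0.047 0.011]
bottle_opener 0.47 [279.9, 171.9, 310.9, 219.9] [ 0.718 -0.081  0.101] [ 0.572 -0.275 -0.003] [0.971 0.021 0.141]
[[-0.952 -0.105  0.289  0.211]
 [-0.306  0.386 -0.87   1.178]
 [-0.02  -0.917 -0.399  0.64 ]
 [ 0.     0.     0.     1.   ]]
```

View pics/scene.png

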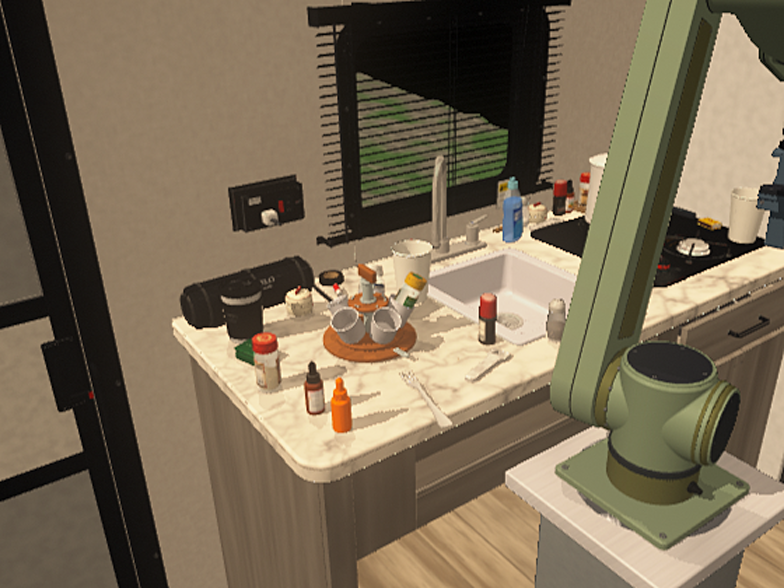

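View pics/side.png

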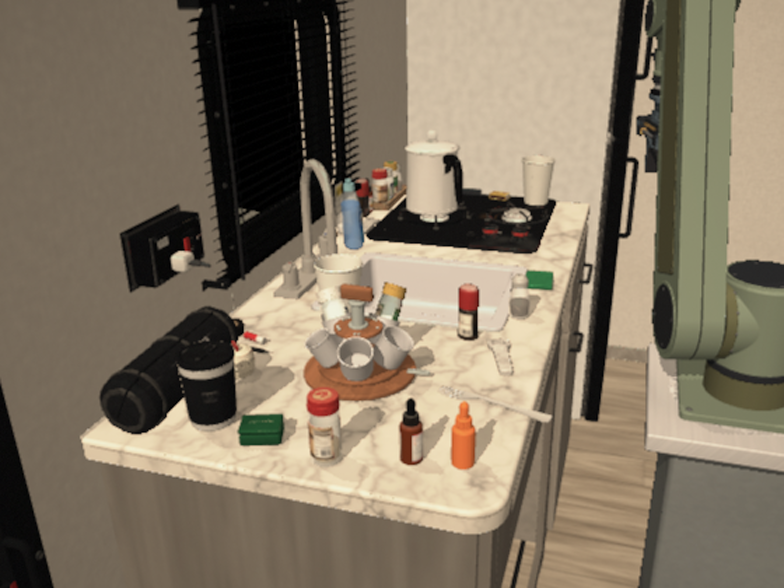

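The scene image (in 560x420 pixels) shows these candidates:
- **Salt shaker:** grey domed shaker at (397,227).
- **Spice jar:** short red cap at (190,260). The look-alike is the vanilla at (348,227), whose red cap makes up its upper half.
- **Dropper:** brown at (225,278). The orange look-alike at (243,291) stays out.
- **Carousel:** at about (265,225).

I'll measure positions next and take the check crop.

```bash
cat > m.py <<'E'
from h import *
from scipy.optimize import least_squares
np.set_printoptions(precision=4,suppress=True)
R={"salt_shaker":.022,"spice_jar":.0225,"dropper":.0165}
Z={"salt_shaker":(.01,.07),"spice_jar":(.01,.1),"dropper":(.008,.066)}
G={"salt_shaker":(.39,-.195),"spice_jar":(.57,.359),"dropper":(.458,.326)}
def fit(n,p,W):
    for q in models.regions_of(n,p)[:4]:
        m=q["region"]; P=W[m];P=P[np.isfinite(P[:,0])]
        P=P[(P[:,2]>Z[n][0])&(P[:,2]<Z[n][1])]
        P=P[np.hypot(*(P[:,:2]-G[n]).T)<.05]
        if len(P)<15: continue
        c=p["T"][:2,3]; d=(P[:,:2].mean(0)-c);d/=np.linalg.norm(d)
        f=least_squares(lambda x:np.hypot(*(P[:,:2]-x).T)-R[n],P[:,:2].mean(0)+d*.01,loss="soft_l1",f_scale=.002)
        print(n,round(q["conf"],2),len(P),f.x,"rms",np.median(abs(f.fun)),"ztop",np.nanmax(W[m][:,2]))
if __name__=="__main__":
  for cam in ["scene","side"]:
    p=eyes.read_camera(cam);W=cloud(p)
    print(cam)
    for n in R: fit(n,p,W)
    V=W.reshape(-1,3);near=np.hypot(V[:,0]-.63,V[:,1]-.12)<.12
    B=V[near&(V[:,2]>.152)&(V[:,2]<.175)]; print("bar",len(B),np.median(B,0),B.min(0),B.max(0))
    D=V[near&(V[:,2]>.008)&(V[:,2]<.0145)];print("foot",len(D),D.min(0),D.max(0))
    f=least_squares(lambda x:np.minimum(np.hypot(*(D[:,:2]-x).T)-.098,.1)*0+np.maximum(np.hypot(*(D[:,:2]-x).T)-.098,0)*10+np.maximum(.0-np.hypot(*(D[:,:2]-x).T),0),[.63,.12]);print(f.x)
    if cam=="side": save(p,"crop.png",(200,190,420,350),3.4)
    np.savez(f"{cam}.npz",W=W,im=p["pixels"],T=p["T"],K=p["intrinsics"])
E
python3 m.py
```

```text
scene
salt_shaker 0.58 247 [ 0.4009 -0.21  ] rms 0.002270222244378492 ztop 0.2434171774498266
spice_jar 0.78 527 [0.5866 0.353 ] rms 0.0013041196050548286 ztop 0.10976557581726576
dropper 0.93 288 [0.4689 0.3195] rms 0.0010589592905177218 ztop 0.10255337918808938
bar 83 [0.6179 0.1092 0.162 ] [0.5923 0.0989 0.152 ] [0.647  0.1139 0.1691]
foot 622 [0.5208 0.0074 0.008 ] [0.7218 0.2032 0.0145]
[0.6216 0.1055]
side
salt_shaker 0.73 285 [ 0.4021 -0.2125] rms 0.00198300839423381 ztop 0.09090070812399276
spice_jar 0.71 886 [0.5893 0.3512] rms 0.0008990816649951487 ztop 0.10950428775091592
dropper 0.95 51 [0.3972 0.3089] rms 0.0006114778868560773 ztop 0.10270513431605077
dropper 0.78 440 [0.4712 0.3179] rms 0.0009017844718420508 ztop 0.10146986285257054
bar 173 [0.6253 0.1085 0.1612] [0.5975 0.0959 0.152 ] [0.6552 0.1145 0.1685]
foot 664 [0.5221 0.0372 0.008 ] [0.7247 0.2047 0.0145]
[0.6249 0.1062]
```

View pics/crop.png

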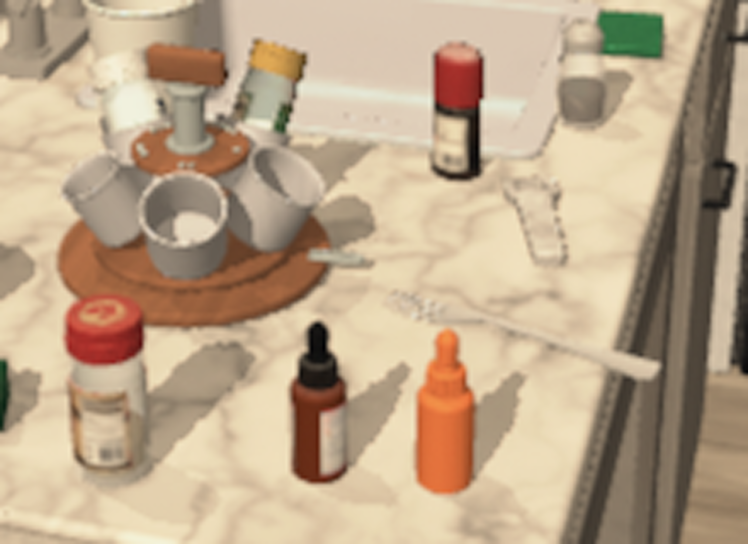

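Run:
```python
from h import *
from scipy.spatial.transform import Rotation as Ro
np.set_printoptions(precision=4,suppress=True)
s=status.read_state();print(Ro.from_rotvec(s["ee_rot"]).as_matrix())
for cam in ["scene","side"]:
    z=np.load(cam+".npz");W=z["W"];c=np.array([.624,.107])
    V=W.reshape(-1,3);rr=np.hypot(*(V[:,:2]-c).T)
    P=V[(rr>.102)&(rr<.125)&(V[:,2]>.0105)&(V[:,2]<.025)&(V[:,0]<.56)];print("ptr",len(P),P.mean(0),P[np.argmin(P[:,0])])
    B=V[(rr<.04)&(V[:,2]>.145)&(V[:,2]<.175)];q=B[:,:2]-B[:,:2].mean(0);u,_,v=np.linalg.svd(q,full_matrices=False);print("bar",len(B),v[0],np.degrees(np.arctan2(*v[0][::-1])))
    T=V[(rr<.04)&(V[:,2]>.163)&(V[:,2]<.170)];print("top",len(T),T.mean(0),T.min(0),T.max(0),(T[:,:2]@v[0]).min(),(T[:,:2]@v[0]).max(),(T[:,:2]@v[1]).min(),(T[:,:2]@v[1]).max())
```

```text
[[ 0.9622  0.2724  0.    ]
 [ 0.2724 -0.9622 -0.0002]
 [-0.      0.0002 -1.    ]]
ptr 23 [0.5119 0.0966 0.016 ] [0.5019 0.0943 0.0141]
bar 113 [-0.9995 -0.0302] -178.26722280614047
top 33 [0.6198 0.1065 0.1651] [0.5923 0.0989 0.1632] [0.647  0.1135 0.1691] -0.6500354406585289 -0.5952732869595986 0.08035128612035995 0.0951499507144262
ptr 25 [0.5135 0.0948 0.0171] [0.5055 0.0933 0.0177]
bar 236 [-0.9998  0.0222] 178.72753557550686
top 72 [0.6263 0.1066 0.1657] [0.6004 0.0959 0.163 ] [0.6552 0.1132 0.1685] -0.6527707793901648 -0.5979884650702946 0.10977813014023377 0.12655529880033858
```

>>> drive_tool --pt "26 38 10 0 0 0 1" --pt "52 76 20 0 0 0 1" --pt "78 114 30 0 0 0 1" --pt "104 152 40 0 0 0 1" --pt "130 190 50 0 0 0 1" --pt "156 228 50 0 0 0 1" --pt "182 266 50 0 0 0 1" --pt "205 300 50 0 0 0 1" --pt "205 300 50 0 0 0 1" --pt "205 300 50 0 0 0 1"

```text
time: 2.1
tool_pos: [0.3618, -0.2529, 0.2641]
ee_rot: [3.11, 0.436, -0.0]
contact_force: [-0.8, -0.3, -1.0]
gripper_width: 0.0915
gripper_force: 0.0
```

Run:
```python
from m import *
p=eyes.read_camera("wrist");W=cloud(p);save(p,"w1.png",s=1.2);print(p["T"])
fit("salt_shaker",p,W)
```

```text
[[ 0.2745 -0.9313 -0.2395  0.4293]
 [-0.9616 -0.2657 -0.0692 -0.2336]
 [ 0.0008  0.2492 -0.9684  0.4355]
 [ 0.      0.      0.      1.    ]]
salt_shaker 0.6 170 [ 0.3979 -0.2076] rms 0.0010589678417087817 ztop 0.09088320270028938
```

>>> drive_tool --pt "19 22 0 0 0 -0.08 1" --pt "38 43 0 0 0 -0.17 1" --pt "38 43 -45 0 0 -0.17 1" --pt "38 43 -90 0 0 -0.17 1" --pt "38 43 -130 0 0 -0.17 1" --pt "38 43 -170 0 0 -0.17 1" --pt "38 43 -195 0 0 -0.17 1" --pt "38 43 -214 0 0 -0.17 1" --pt "38 43 -214 0 0 -0.17 1" --pt "38 43 -214 0 0 -0.17 0.7"

```text
time: 3.2
tool_pos: [0.3994, -0.2114, 0.0502]
ee_rot: [3.137, 0.163, -0.0]
contact_force: [0.7, -0.6, 1.3]
gripper_width: 0.0855
gripper_force: 0.0
```

Run:
```python
from m import *
p=eyes.read_camera("wrist");save(p,"w2.png",s=1.2);print(status.read_state()["contact_force"])
```

```text
[-0.2221 -0.1945  0.0582]
```

View pics/w2.png

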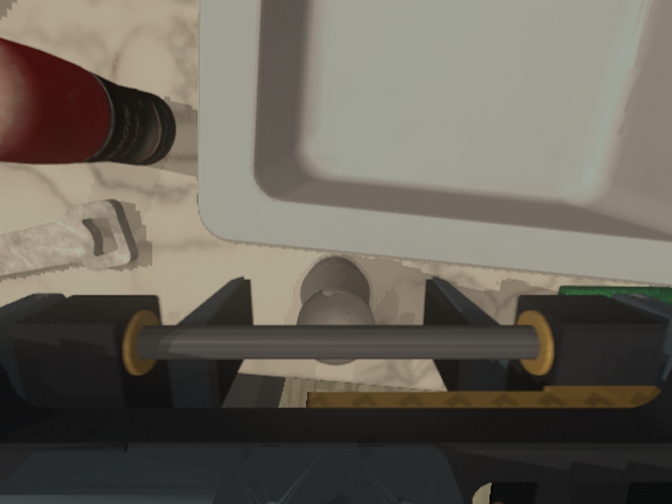

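The shaker (335,330) sits centred between the fingertips (245 and 430), so I'll grip and lift it.

>>> drive_tool --pt "0 0 0 0 0 0 0.2" --pt "0 0 0 0 0 0 0.2" --pt "0 0 0 0 0 0 0.2" --pt "0 0 0 0 0 0 0.2" --pt "0 0 0 0 0 0 0.2" --pt "0 0 20 0 0 0 0.2" --pt "0 0 60 0 0 0 0.2" --pt "0 0 110 0 0 0 0.2" --pt "0 0 160 0 0 0 0.2" --pt "0 0 200 0 0 0 0.2" --grip_force 15

```text
time: 4.25
tool_pos: [0.3998, -0.2103, 0.2528]
ee_rot: [3.136, 0.166, 0.003]
contact_force: [0.7, -0.7, -1.1]
gripper_width: 0.0331
gripper_force: 15.0
```

Run:
```python
from m import *
a=eyes.read_camera("side");W=cloud(a)
for q in models.regions_of("salt_shaker",a)[:3]:
    P=W[q["region"]];print(q["conf"],q["box"],np.nanmedian(P,0),np.nanpercentile(P,[2,98],axis=0))
w=eyes.read_camera("wrist")
i1=cv2.resize(a["pixels"][150:290,300:440],(560,560));i2=cv2.resize(w["pixels"][180:420,200:440][...],(240,560)) 
cv2.imwrite("pics/g.png",np.hstack([i1,i2])[:,:,::-1])
```

```text
0.57 [365.5, 141.2, 382.3, 165.2] [ 0.4024 -0.1945  0.2173] [[ 0.384  -0.8194  0.0152]
 [ 0.4588 -0.1859  0.2491]]
0.3 [219.7, 199.8, 297.2, 274.0] [0.6176 0.1165 0.0792] [[0.548  0.0095 0.018 ]
 [0.7092 0.1843 0.1619]]
```

View pics/g.png

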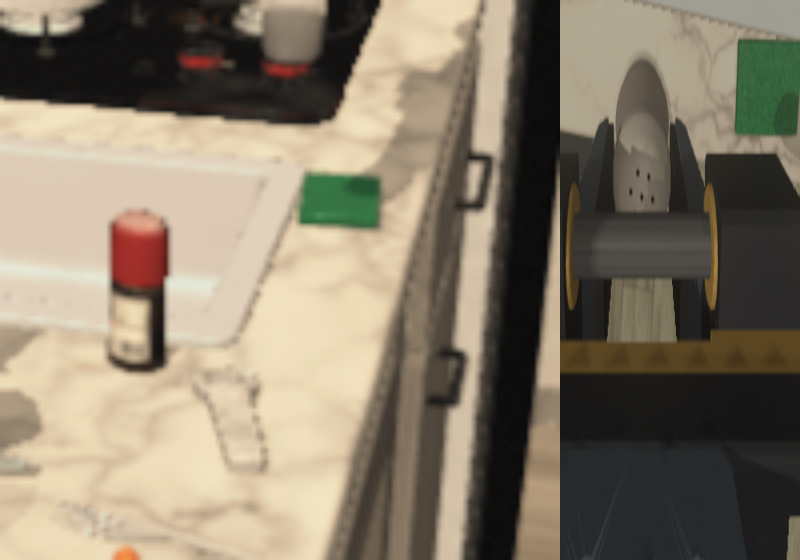

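The shaker is held and upright in the wrist view, but the 33 mm width means the pads are on its narrow top. I'll measure how far it hangs below the TCP.

Run:
```python
from m import *
for cam in ["side","scene"]:
    a=eyes.read_camera(cam);W=cloud(a).reshape(-1,3)
    m=(np.hypot(W[:,0]-.40,W[:,1]+.21)<.045)&(W[:,2]>.1)&(W[:,2]<.30)
    P=W[m]
    for z in np.arange(.15,.30,.01):
        Q=P[(P[:,2]>=z)&(P[:,2]<z+.01)]
        if len(Q): print(cam,round(z,3),len(Q),Q.min(0)[:2],Q.max(0)[:2],Q.mean(0))
```

```text
side 0.18 27 [ 0.3859 -0.2118] [ 0.4219 -0.1904] [ 0.4024 -0.1974  0.1871]
side 0.19 50 [ 0.3848 -0.2118] [ 0.4228 -0.1852] [ 0.4034 -0.195   0.195 ]
side 0.2 54 [ 0.3832 -0.206 ] [ 0.4229 -0.1838] [ 0.4019 -0.1931  0.2053]
side 0.21 65 [ 0.3838 -0.2111] [ 0.4266 -0.1854] [ 0.402  -0.1943  0.2154]
side 0.22 58 [ 0.3853 -0.2137] [ 0.4249 -0.1836] [ 0.4035 -0.1962  0.2252]
side 0.23 51 [ 0.3871 -0.2108] [ 0.4218 -0.1861] [ 0.4032 -0.1969  0.2348]
side 0.24 52 [ 0.3892 -0.2145] [ 0.423  -0.1916] [ 0.4053 -0.1979  0.2443]
side 0.25 42 [ 0.3839 -0.2387] [ 0.4241 -0.1785] [ 0.4017 -0.1915  0.2561]
side 0.26 52 [ 0.3839 -0.2337] [ 0.4227 -0.1799] [ 0.4002 -0.1879  0.2649]
side 0.27 52 [ 0.3838 -0.1902] [ 0.4173 -0.1795] [ 0.4001 -0.1843  0.2745]
side 0.28 52 [ 0.382  -0.1924] [ 0.4152 -0.1767] [ 0.3991 -0.1832  0.285 ]
side 0.29 49 [ 0.3825 -0.1878] [ 0.4163 -0.1763] [ 0.3995 -0.1826  0.2947]
scene 0.18 12 [ 0.3942 -0.1983] [ 0.4163 -0.1868] [ 0.404  -0.1911  0.1851]
scene 0.19 12 [ 0.3961 -0.1935] [ 0.413  -0.1877] [ 0.4028 -0.1899  0.1943]
scene 0.2 15 [ 0.395  -0.1927] [ 0.4133 -0.1828] [ 0.4026 -0.1878  0.2052]
scene 0.21 19 [ 0.3947 -0.195 ] [ 0.4163 -0.1835] [ 0.402  -0.1883  0.215 ]
scene 0.22 13 [ 0.3953 -0.1931] [ 0.4109 -0.1872] [ 0.4027 -0.1897  0.2245]
scene 0.23 14 [ 0.3982 -0.1968] [ 0.413  -0.1866] [ 0.4054 -0.1919  0.2338]
scene 0.24 7 [ 0.3953 -0.195 ] [ 0.4071 -0.185 ] [ 0.4031 -0.191   0.2439]
scene 0.25 19 [ 0.3922 -0.1892] [ 0.4105 -0.1775] [ 0.4029 -0.1828  0.2553]
scene 0.26 23 [ 0.3919 -0.1863] [ 0.4128 -0.1769] [ 0.4016 -0.1813  0.2654]
scene 0.27 24 [ 0.3898 -0.1875] [ 0.4119 -0.1783] [ 0.401  -0.1815  0.2747]
scene 0.28 24 [ 0.3911 -0.1834] [ 0.4147 -0.1732] [ 0.401  -0.1798  0.2848]
scene 0.29 26 [ 0.3904 -0.1831] [ 0.4122 -0.1743] [ 0.4008 -0.1787  0.2949]
```

>>> drive_tool --pt "10 25 20 0 0 0 0.2" --pt "22 60 40 0 0 0 0.2" --pt "35 100 60 0 0 0 0.2" --pt "50 140 80 0 0 0 0.2" --pt "65 180 90 0 0 0 0.2" --pt "80 220 95 0 0 0 0.2" --pt "90 250 100 0 0 0 0.2" --pt "100 280 100 0 0 0 0.2" --pt "100 300 100 0 0 0 0.2" --pt "100 300 100 0 0 0 0.2" --grip_force 25

```text
time: 5.5
tool_pos: [0.499, 0.0918, 0.347]
ee_rot: [-3.137, -0.172, 0.009]
contact_force: [0.3, -0.8, -1.4]
gripper_width: 0.0324
gripper_force: 25.0
```

Run:
```python
from m import *
p=eyes.read_camera("wrist");W=cloud(p);save(p,"w3.png",s=1.4);print(p["T"][:3,3],p["intrinsics"][0])
np.savez("w3.npz",W=W,im=p["pixels"],T=p["T"],K=p["intrinsics"])
V=W.reshape(-1,3);c=np.array([.624,.107]);rr=np.hypot(*(V[:,:2]-c).T)
T=V[(rr<.045)&(V[:,2]>.160)&(V[:,2]<.172)];r_=cv2.minAreaRect((T[:,:2]*1000).astype(np.float32));print("bar",len(T),T[:,2].mean(),r_)
D=V[(rr<.11)&(V[:,2]>.009)&(V[:,2]<.017)]
h=cv2.convexHull((D[:,:2]*1000).astype(np.float32))[:,0];
f=least_squares(lambda x:np.hypot(*(h-x).T)-98,[624,107],loss="soft_l1",f_scale=2);print("foot",len(h),f.x,np.median(abs(f.fun)))
P=V[(rr>.103)&(rr<.125)&(V[:,2]>.010)&(V[:,2]<.025)];print("ptr",len(P),P.mean(0))
```

```text
[0.5698 0.0994 0.518 ] [300.2489   0.     281.3758]
bar 696 0.16561383193258053 ((625.671875, 102.20420837402344), (13.879473686218262, 57.39324188232422), 87.94941711425781)
foot 37 [624.5884 102.0682] 0.6882140909440011
ptr 76 [0.5125 0.0923 0.0178]
```

View pics/w3.png

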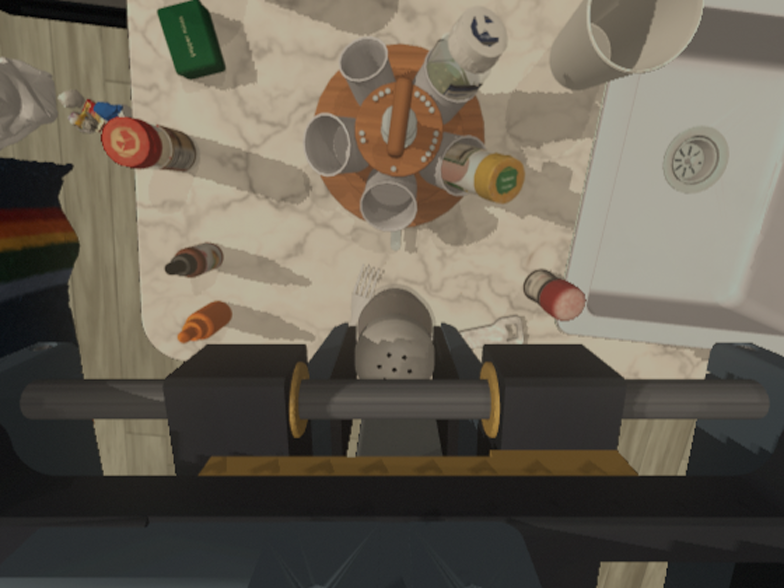

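The wrist view shows the carousel clearly: pointer at (396,238), pocket 1 at (388,203), two empty cups clockwise from it, and the shaker held at (395,340). Next I'll work out the insertion pose.

```bash
cat > g.py <<'E'
from m import *
from scipy.spatial.transform import Rotation as Ro
def tilt(o):  # tool rotation for cup with outward dir o (2d, unit)
    a=np.r_[np.array(o)*.5,np.cos(np.pi/6)]; z=-a; y=np.cross(z,np.r_[-np.array(o),0]);y/=np.linalg.norm(y)
    return np.c_[np.cross(y,z),y,z],a
def delta(R,pos,R0,p0): return np.round((pos-p0)*1000,1),np.round(Ro.from_matrix(R@R0.T).as_rotvec(),3)
E
python3 - <<'E'
from g import *
for i in range(3): 
    p=eyes.read_camera("wrist");s=status.read_state();print(s["tool_pos"],s["ee_rot"])
R0=Ro.from_rotvec(s["ee_rot"]).as_matrix()
W=cloud(p).reshape(-1,3);L=(W-s["tool_pos"])@R0   # tool frame
m=(abs(L[:,0])<.035)&(abs(L[:,1])<.03)&(L[:,2]>-.03)&(L[:,2]<.08);Q=L[m]
for z in np.arange(-.03,.08,.01):
    q=Q[(Q[:,2]>=z)&(Q[:,2]<z+.01)]
    if len(q): print(round(z,2),len(q),q.min(0),q.max(0),q.mean(0))
c=np.array([.625,.102]);ps=-.036;o=-np.array([np.cos(ps),np.sin(ps)])
V=W;rel=np.c_[(V[:,:2]-c),V[:,2]];a=tilt(o)[1];fl=np.r_[c+o*.05,.042]
X=(V-fl);h=X@a;rad=np.linalg.norm(X-h[:,None]*a,axis=1);k=(abs(h-.0445)<.003)&(rad<.034)
rim=V[k];print("rim",len(rim),rim.mean(0), "pred",np.r_[c+o*.0725,.081])
yv=np.cross(a,np.r_[o,0]);yv/=np.linalg.norm(yv);xv=np.cross(yv,a);uv=np.c_[X[k]@xv,X[k]@yv]
f=least_squares(lambda t:np.hypot(*(uv-t).T)-.0273,[0,0],loss="soft_l1",f_scale=.002);print("rim centre off (x out,y)",f.x,np.median(abs(f.fun)),xv,yv)
E
```

```text
[0.499  0.0895 0.348 ] [ 3.1358  0.1674 -0.0065]
[0.4991 0.089  0.3484] [ 3.136   0.1657 -0.005 ]
[0.4992 0.0888 0.3489] [ 3.1364  0.1647 -0.0034]
-0.03 428 [-0.0161 -0.0268 -0.03  ] [ 0.018   0.0266 -0.02  ] [ 0.0131 -0.0005 -0.0247]
-0.02 2094 [-0.0035 -0.026  -0.02  ] [ 0.0201  0.0258 -0.01  ] [ 0.0101 -0.0001 -0.016 ]
-0.01 588 [-0.0059 -0.0252 -0.01  ] [ 0.0214  0.0249 -0.0001] [ 0.0153  0.     -0.0066]
0.0 168 [ 0.008  -0.0202  0.    ] [0.0206 0.0164 0.01  ] [ 0.0175 -0.      0.0059]
0.01 352 [ 0.0055 -0.0178  0.01  ] [0.0214 0.0174 0.02  ] [ 0.0166 -0.      0.015 ]
0.02 320 [ 0.0055 -0.0192  0.02  ] [0.0227 0.0191 0.03  ] [ 0.0176 -0.      0.025 ]
0.03 277 [ 0.0047 -0.0208  0.0301] [0.0239 0.0213 0.0399] [ 0.0185 -0.0003  0.0347]
0.04 60 [ 0.0044 -0.0203  0.04  ] [0.0236 0.0216 0.0498] [0.0209 0.0023 0.0431]
0.05 24 [ 0.0173 -0.0112  0.0505] [0.0225 0.0127 0.0598] [0.0209 0.0002 0.054 ]
0.06 18 [ 0.0164 -0.0108  0.0605] [0.0211 0.0123 0.0665] [0.0197 0.0008 0.063 ]
rim 282 [0.5515 0.1046 0.0796] pred [0.5525 0.1046 0.081 ]
rim centre off (x out,y) [-0.0019  0.0001] 0.0006878967055596631 [-0.8655  0.0312 -0.5   ] [-0.036  -0.9994  0.    ]
```

Run:
```python
from g import *
s=status.read_state();R0=Ro.from_rotvec(s["ee_rot"]).as_matrix()
c=np.array([.625,.102]);ps=-.036;o=-np.array([np.cos(ps),np.sin(ps)]);R,a=tilt(o);fl=np.r_[c+o*.05,.042]
for h in (.16,.130): print(fl+a*h,delta(R,fl+a*h,R0,s["tool_pos"]))
print(a)
```

```text
[0.4951 0.1067 0.1806] (array([  -4.1,   17.9, -168.4]), array([ 0.019, -0.526, -0.137]))
[0.5101 0.1061 0.1546] (array([  10.9,   17.4, -194.4]), array([ 0.019, -0.526, -0.137]))
[-0.4997  0.018   0.866 ]
```

>>> drive_tool --pt "-4 5 -20 0.005 -0.13 -0.034 0.2" --pt "-8 9 -40 0.01 -0.26 -0.068 0.2" --pt "-10 14 -60 0.014 -0.39 -0.103 0.2" --pt "-10 18 -80 0.019 -0.526 -0.137 0.2" --pt "-8 18 -110 0.019 -0.526 -0.137 0.2" --pt "-5 18 -140 0.019 -0.526 -0.137 0.2" --pt "-4 18 -168 0.019 -0.526 -0.137 0.2" --pt "4 17.5 -182 0.019 -0.526 -0.137 0.2" --pt "11 17.4 -194 0.019 -0.526 -0.137 0.2" --pt "11 17.4 -194 0.019 -0.526 -0.137 0.2"

```text
time: 6.7
tool_pos: [0.5098, 0.1055, 0.154]
ee_rot: [3.024, -0.055, 0.808]
contact_force: [-0.7, -0.5, -1.1]
gripper_width: 0.0329
gripper_force: 25.0
```

```bash
cat > chk.py <<'E'
# check held object (radius rad) against cup with outward yaw ps, all in one wrist picture
from g import *
import sys
ps=float(sys.argv[1]);rc=float(sys.argv[2]);ro=float(sys.argv[3])
c=np.array([.625,.102]);o=-np.array([np.cos(ps),np.sin(ps)]);R,a=tilt(o);fl=np.r_[c+o*.05,.042]
p=eyes.read_camera("wrist");s=status.read_state();R0=Ro.from_rotvec(s["ee_rot"]).as_matrix()
V=cloud(p).reshape(-1,3);C=(V-fl)@np.c_[-R[:,0],-R[:,1],a] # cup frame x out
X=(s["tool_pos"]-fl)@np.c_[-R[:,0],-R[:,1],a];print("TCP in cup",X*1000,"tilt err",Ro.from_matrix(R0@R.T).as_rotvec(),s["contact_force"])
k=(abs(C[:,2]-.0445)<.003)&(np.hypot(C[:,0],C[:,1])<.036);uv=C[k,:2]
if k.sum()>10:
    f=least_squares(lambda t:np.hypot(*(uv-t).T)-rc,[0,0],loss="soft_l1",f_scale=.002);print("rim",k.sum(),f.x*1000,np.median(abs(f.fun)))
for z in np.arange(.05,.13,.01):
    q=C[(abs(C[:,2]-z)<.005)&(np.hypot(C[:,0],C[:,1])<.03)]
    if len(q)>15:
        f=least_squares(lambda t:np.hypot(*(q[:,:2]-t).T)-ro,[0,0],loss="soft_l1",f_scale=.002);print(round(z,3),len(q),f.x*1000,q[:,:2].min(0)*1e3,q[:,:2].max(0)*1e3)
if len(sys.argv)>4: save(p,sys.argv[4],s=1.2)
E
python3 chk.py -.036 .0273 .022 w4.png
```

```text
TCP in cup [ -0.2647  -0.2543 130.4479] tilt err [-0.0009 -0.     -0.0002] [ 0.5399  0.1907 -1.3618]
rim 415 [-1.552   0.1068] 0.0007797420122261124
0.05 140 [-7.3441  1.9463] [-29.1319 -28.6121] [ 9.7056 28.6528]
0.07 16 [ 2.1323 -1.5707] [-20.3305 -11.367 ] [-17.1234   8.3392]
0.08 25 [ 0.4495 -1.2213] [-21.9189 -13.9888] [-17.2635  10.3127]
0.09 172 [-0.4447 -0.9354] [-22.8629 -22.2897] [-4.1532 19.9422]
0.1 291 [ 0.5226 -0.8881] [-22.4167 -21.0758] [-5.5571 19.5347]
0.11 327 [ 1.8878 -0.8567] [-21.3652 -19.476 ] [-5.2709 18.0144]
0.12 269 [ 2.9687 -0.6701] [-20.4519 -17.9805] [-4.9823 16.4864]
```

View pics/w4.png

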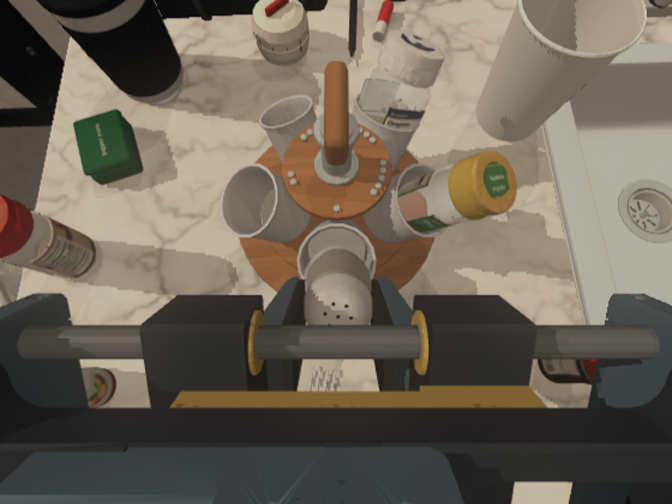

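The shaker (338,290) is lined up with cup 1 (337,250), but it sits about 5° off in the fingers. I'll correct the tilt and start inserting.

>>> drive_tool --pt "4.6 0.8 2.7 -0.003 0.09 0 0.2" --pt "4.6 0.8 2.7 -0.003 0.09 0 0.2" --pt "9.6 0.7 -6 -0.003 0.09 0 0.2" --pt "14.6 0.5 -14.7 -0.003 0.09 0 0.2" --pt "19.6 0.3 -23.3 -0.003 0.09 0 0.2" --pt "24.6 0.1 -32 -0.003 0.09 0 0.2" --pt "27.1 0 -36.3 -0.003 0.09 0 0.2" --pt "29.6 -0.1 -40.6 -0.003 0.09 0 0.2" --pt "29.6 -0.1 -40.6 -0.003 0.09 0 0.2" --pt "29.6 -0.1 -40.6 -0.003 0.09 0 0.2"

```text
time: 7.75
tool_pos: [0.5401, 0.107, 0.1153]
ee_rot: [3.054, -0.05, 0.676]
contact_force: [-0.7, -0.2, -1.0]
gripper_width: 0.032
gripper_force: 25.0
```

```bash
python3 chk.py -.036 .0273 .022
```

```text
TCP in cup [-6.4515  1.9541 81.1389] tilt err [-0.0029  0.0876  0.0015] [ 0.8405 -0.3818  0.2897]
rim 506 [-0.5524  0.1553] 0.0016193198751345093
0.05 431 [-4.3433  1.0284] [-29.817  -26.7869] [-9.1381 26.4412]
0.06 319 [-2.9581  1.6641] [-26.0564 -17.1547] [-9.7147 20.5882]
0.07 255 [-2.6759  1.6057] [-25.7144 -15.4421] [-10.3368  18.9632]
0.08 161 [-4.9397  1.1788] [-28.2245 -17.7722] [-15.0082  19.395 ]
0.09 965 [-3.7501  1.4801] [-28.4327 -17.7232] [-1.0982 19.5875]
0.1 1427 [3.9644 1.1615] [-25.2655 -17.4583] [-6.4359 18.543 ]
0.11 135 [-8.2362  1.1567] [-26.1068 -16.7093] [ 7.1008 18.5245]
0.12 142 [-11.0411   2.0938] [-26.151  -14.8274] [ 5.9585 18.5591]
```

>>> drive_tool --pt "-1.3 -1 -0.7 0 0 0 0.2" --pt "-0.3 -1 -2.5 0 0 0 0.2" --pt "0.7 -1 -4.2 0 0 0 0.2" --pt "1.7 -1 -6 0 0 0 0.2" --pt "2.7 -1 -7.7 0 0 0 0.2" --pt "2.7 -1 -7.7 0 0 0 0.2" --pt "2.7 -1 -7.7 0 0 0 0.2" --pt "2.7 -1 -7.7 0 0 0 0.2" --pt "2.7 -1 -7.7 0 0 0 0.2" --pt "2.7 -1 -7.7 0 0 0 0.2"

```text
time: 8.8
tool_pos: [0.5429, 0.106, 0.1077]
ee_rot: [3.054, -0.05, 0.677]
contact_force: [0.2, -0.4, -0.8]
gripper_width: 0.033
gripper_force: 25.0
```

>>> drive_tool --pt "1 0 -1.8 0 0 0 0.2" --pt "2 0 -3.6 0 0 0 0.2" --pt "2 0 -3.6 0 0 0 0.2" --pt "2 0 -3.6 0 0 0 0.4" --pt "2 0 -3.6 0 0 0 0.6" --pt "2 0 -3.6 0 0 0 0.65" --pt "2 0 -3.6 0 0 0 0.65" --pt "2 0 -3.6 0 0 0 0.65" --pt "-3 0 5 0 0 0 0.65" --pt "-13 0 23 0 0 0 0.65"

```text
time: 9.8
tool_pos: [0.529, 0.1058, 0.1299]
ee_rot: [3.054, -0.05, 0.672]
contact_force: [-0.7, 1.0, -0.0]
gripper_width: 0.059
gripper_force: 0.0
```

```bash
python3 chk.py -.036 .0273 .022
```

```text
TCP in cup [ -6.2888   0.7688 102.1285] tilt err [-0.0021  0.085   0.0017] [-1.103   0.0443  2.8861]
rim 877 [0.6016 0.3289] 0.0019288452268805163
0.05 645 [6.9406 1.2076] [-29.7862 -28.5749] [21.4358 28.6422]
0.06 451 [11.3348  2.2022] [-13.342  -15.5237] [ 6.8201 19.0997]
0.07 293 [13.4936  2.6121] [-10.2435 -13.7177] [ 3.379  18.6199]
0.08 653 [16.0717  2.6122] [ -8.7532 -14.2482] [15.2672 19.1094]
0.09 804 [-17.7317   2.2003] [ -5.458  -11.0043] [12.1947 16.4498]
0.11 23 [-2.4413 -7.3496] [ -5.9103 -29.7094] [-0.2757 29.9084]
```

>>> drive_tool --pt "-10 0 20 0 0 0 0.65" --pt "-25 0 50 0 0 0 0.65" --pt "-45 0 85 0 0 0 0.65" --pt "-55 0 120 0 0 0 0.65" --pt "-55 0 150 0 0 0 0.65" --pt "-55 0 165 0 0 0 0.65" --pt "-55 0 165 0 0 0 0.65" --pt "-55 0 165 0 0 0 0.65" --pt "-55 0 165 0 0 0 0.65" --pt "-55 0 165 0 0 0 0.65"

```text
time: 10.85
tool_pos: [0.4743, 0.1058, 0.2941]
ee_rot: [3.054, -0.05, 0.672]
contact_force: [0.8, -0.7, -0.4]
gripper_width: 0.0591
gripper_force: 0.0
```

```bash
python3 - <<'E'
from h import *
w=eyes.read_camera("wrist");a=eyes.read_camera("side")
np.savez("w5.npz",W=cloud(w),im=w["pixels"]);
i1=cv2.resize(a["pixels"][180:290,200:320],(436,400),interpolation=cv2.INTER_CUBIC);i2=cv2.resize(w["pixels"][40:300,160:400],(360,400))
cv2.imwrite("pics/s5.png",np.hstack([i1,i2])[:,:,::-1])
E
python3 chk.py -.036 .0273 .022
```

```text
TCP in cup [-39.5104  -1.4665 269.122 ] tilt err [-0.0033  0.0891  0.0015] [0.6099 0.4793 0.0146]
rim 309 [0.4342 0.1901] 0.001588803624486223
0.05 214 [6.9361 1.4552] [-29.451  -28.2331] [21.4038 28.9064]
0.06 145 [11.5755  2.3078] [-13.3276 -15.6361] [ 9.0758 18.8192]
0.07 72 [13.8818  2.4381] [ -9.4283 -13.6924] [ 3.1787 18.2746]
0.08 204 [16.4025  2.3279] [ -8.3291 -13.67  ] [23.5278 19.3733]
0.09 353 [-3.7514 19.4742] [ -5.3382 -10.9202] [21.3444 16.427 ]
```

View pics/s5.png

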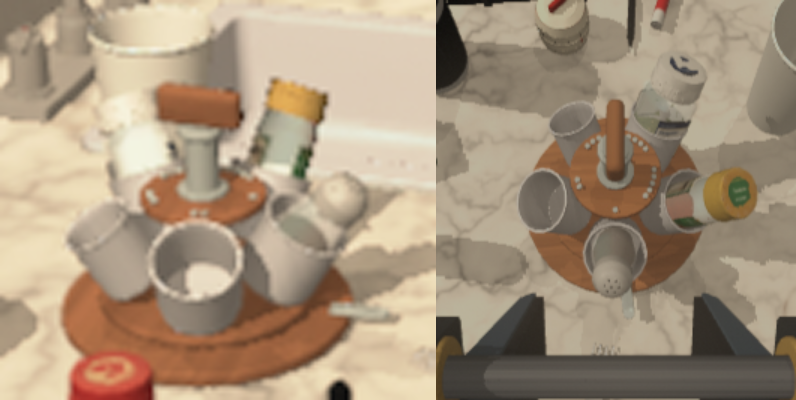

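The shaker stands in cup 1, leaning outward against the lip (right half, 612,265). I'll fit its axis to see how deep it is.

```bash
cat > fitc.py <<'E'
from g import *
def fit_axis(V,ps,prof,H,zmin=.052,rmax=.03):
    """fit solid of revolution (prof: list (z0,z1,r)) in cup frame; unknown tilt tx,ty, base x,y,z"""
    c=np.array([.625,.102]);o=-np.array([np.cos(ps),np.sin(ps)]);R,a=tilt(o);fl=np.r_[c+o*.05,.042]
    C=(V.reshape(-1,3)-fl)@np.c_[-R[:,0],-R[:,1],a];C=C[np.isfinite(C[:,0])]
    Q=C[(C[:,2]>zmin)&(C[:,2]<.13)&(abs(C[:,1])<rmax)&(C[:,0]>-rmax)&(C[:,0]<.045)]
    def sd(t):
        ax=np.r_[t[0],t[1],1];ax/=np.linalg.norm(ax);d=Q-t[2:5];h=d@ax;rad=np.linalg.norm(d-h[:,None]*ax,axis=1)
        D=[]
        for z0,z1,rr in prof:
            qx=rad-rr;qz=np.maximum(z0-h,h-z1);D.append(np.hypot(np.maximum(qx,0),np.maximum(qz,0))+np.minimum(np.maximum(qx,qz),0))
        return np.min(D,0)
    best=None
    for t0 in (0,.1,.25):
      for z in (0,.02):
        f=least_squares(sd,[t0,0,0,0,z],loss="soft_l1",f_scale=.002)
        if best is None or f.cost<best.cost: best=f
    t=best.x;print(len(Q),"tilt deg",np.degrees(np.arctan(t[:2])),"base mm",t[2:]*1e3,"med",np.median(abs(best.fun))*1e3)
SALT=[(0,.074,.022),(.074,.086,.017),(.086,.090,.012)]
JAR=[(0,.106,.0225)]
DROP=[(0,.07,.0165),(.07,.078,.012),(.078,.102,.0065)]
E
python3 - <<'E'
from fitc import *
fit_axis(np.load("w5.npz")["W"],-.036,SALT,.09)
fit_axis(cloud(eyes.read_camera("scene")),-.036,SALT,.09)
fit_axis(cloud(eyes.read_camera("side")),-.036,SALT,.09)
E
```

```text
808 tilt deg [-2.9286  0.098 ] base mm [14.0418  2.4078 -0.6137] med 0.8816190398187058
175 tilt deg [23.7707 19.677 ] base mm [-18.7563 -19.4664  10.4311] med 1.2090411701132369
262 tilt deg [ 4.8837 14.2248] base mm [ -0.141  -17.6736   3.1987] med 1.2966172412867978
```

Run:
```python
from g import *
ps=-.036;c=np.array([.625,.102]);o=-np.array([np.cos(ps),np.sin(ps)]);R,a=tilt(o);fl=np.r_[c+o*.05,.042]
W=np.load("w5.npz")["W"]
C=(W-fl)@np.c_[-R[:,0],-R[:,1],a]
m=(abs(C[...,1]-.001)<.0012)&(abs(C[...,0])<.06)&(C[...,2]>-.03)&(C[...,2]<.13)
q=C[m];v=np.argwhere(m)
for i in range(0,len(q),2): print(v[i],np.round(q[i,[0,2]]*1000,1),end="; ")
```

```text
[161 278] [-59.5  32.1]; [162 278] [-57.7  29.6]; [163 278] [-56.3  28.8]; [164 278] [-54.5  26.3]; [165 278] [-53.7  29.7]; [166 278] [-52.3  29.2]; [167 278] [-51.   29.5]; [168 278] [-50.   31.7]; [169 278] [-48.7  31.9]; [170 278] [-47.5  32.6]; [171 278] [-46.3  33.4]; [172 278] [-45.1  34. ]; [173 278] [-43.9  35. ]; [174 278] [-42.6  34.9]; [175 278] [-42.1  39. ]; [176 278] [-40.8  39.3]; [177 278] [-39.3  38.7]; [178 278] [-37.7  37.6]; [179 278] [-36.6  38.5]; [180 278] [-35.1  38.2]; [181 278] [-34.1  39.5]; [182 278] [-32.4  38.3]; [183 278] [-27.8  24.5]; [184 278] [-28.6  33.8]; [185 278] [-30.2  46. ]; [186 278] [-28.8  46. ]; [187 278] [-21.  20.]; [188 278] [-20.6  24.2]; [189 278] [-20.   27.4]; [190 278] [-20.2  33.8]; [191 278] [-19.7  37.3]; [192 278] [-18.7  38.6]; [193 278] [-17.8  40.6]; [194 278] [-17.2  43.4]; [195 278] [-16.1  44.5]; [196 278] [-15.8  48.5]; [197 278] [-15.   50.4]; [198 278] [-13.8  50.9]; [199 278] [-13.4  54.4]; [200 278] [-12.5  56. ]; [201 278] [-12.2  59.3]; [202 278] [-11.3  60.9]; [203 278] [-10.6  63. ]; [204 278] [-9.7 64.3]; [205 278] [-8.6 65.4]; [206 278] [-9.  70.7]; [207 278] [-8.6 73.6]; [208 278] [-7.7 74.9]; [209 278] [-7.6 78.6]; [210 278] [-7.3 81.7]; [211 278] [-6.5 83.2]; [212 278] [-5.3 83.5]; [213 278] [-4.6 85. ]; [214 278] [-3.8 86.7]; [215 278] [-3.  88.1]; [216 278] [-1.8 88.1]; [217 278] [-1.  89.7]; [218 278] [ 0.4 89.3]; [219 278] [ 1.5 89.9]; [220 278] [ 2.8 89.8]; [221 278] [ 4.1 89.9]; [222 278] [ 4.9 91.3]; [223 278] [ 6.5 90.4]; [224 278] [ 7.7 90.8]; [225 278] [ 8.9 91. ]; [226 278] [10.5 90.1]; [227 278] [12.1 89.5]; [228 278] [14.1 87.9]; [229 278] [14.9 89.3]; [230 278] [16.7 88. ]; [231 278] [17.9 88.5]; [232 279] [20.  86.4]; [233 279] [21.3 86.7];
```

The shaker's top is at 90 mm along the cup axis, so it is seated. Its barrel tapers, which explains the narrow grip. Next is the turn.

Run:
```python
from g import *
s=status.read_state();R0=Ro.from_rotvec(s["ee_rot"]).as_matrix();ps=-.036
R=np.array([[np.cos(ps),np.sin(ps),0],[np.sin(ps),-np.cos(ps),0],[0,0,-1]])
print(s["tool_pos"],s["qpos"],delta(R,np.r_[.625,.102,.24],R0,s["tool_pos"]))
```

```text
[0.4748 0.106  0.2952] [ 0.2933 -0.076   1.905  -0.1799  0.9075  1.9787] (array([150.2,  -4. , -55.2]), array([ 0.021,  0.435, -0.003]))
```

>>> drive_tool --pt "38 -1 0 0.005 0.11 0 0.65" --pt "75 -2 -10 0.01 0.22 0 0.65" --pt "112 -3 -20 0.016 0.33 0 0.65" --pt "150 -4 -35 0.021 0.435 -0.003 0.65" --pt "150 -4 -55 0.021 0.435 -0.003 0.65" --pt "150 -4 -95 0.021 0.435 -0.003 0.65" --pt "150 -4 -130 0.021 0.435 -0.003 0.65" --pt "150 -4 -153 0.021 0.435 -0.003 0.65" --pt "150 -4 -153 0.021 0.435 -0.003 0.65" --pt "150 -4 -153 0.021 0.435 -0.003 0.65"

```text
time: 12.1
tool_pos: [0.6253, 0.1021, 0.143]
ee_rot: [3.141, -0.056, 0.001]
contact_force: [0.3, -0.5, 0.9]
gripper_width: 0.0593
gripper_force: 0.0
```

>>> drive_tool --pt "0 0 0 0 0 0 0" --pt "0 0 0 0 0 0 0" --pt "0 0 0 0 0 0 0" --pt "0 0 0 0 0 0 0" --pt "0 0 0 0 0 0 0" --pt "0 0 0 0 0 0 0" --pt "0 0 0 0 0 0 0" --pt "0 0 0 0 0 0 0" --pt "0 0 0 0 0 0.05 0" --pt "0 0 0 0 0 0.15 0" --grip_force 40

```text
time: 13.1
tool_pos: [0.6249, 0.1022, 0.1428]
ee_rot: [-3.136, -0.183, -0.001]
contact_force: [-0.3, 0.6, 1.3]
gripper_width: 0.014
gripper_force: 40.0
```

>>> drive_tool --pt "0 0 0 0 0 0.13 0" --pt "0 0 0 0 0 0.26 0" --pt "0 0 0 0 0 0.39 0" --pt "0 0 0 0 0 0.52 0" --pt "0 0 0 0 0 0.65 0" --pt "0 0 0 0 0 0.78 0" --pt "0 0 0 0 0 0.91 0" --pt "0 0 0 0 0 1.03 0" --pt "0 0 0 0 0 1.14 0" --pt "0 0 0 0 0 1.2 0"

```text
time: 14.1
tool_pos: [0.6258, 0.1012, 0.1428]
ee_rot: [2.484, 1.921, 0.002]
contact_force: [2.4, -1.6, 0.4]
gripper_width: 0.0137
gripper_force: 40.0
```

>>> drive_tool --pt "0 0 0 0 0 0.03 0" --pt "0 0 0 0 0 0.03 0" --pt "0 0 0 0 0 0.03 0" --pt "0 0 0 0 0 0.03 0" --pt "0 0 0 0 0 0.03 0" --pt "0 0 0 0 0 0.03 0.5" --pt "0 0 0 0 0 0.03 0.65" --pt "0 0 0 0 0 0.03 0.65" --pt "0 0 0 0 0 0.03 0.65" --pt "0 0 30 0 0 0.03 0.65"

```text
time: 15.1
tool_pos: [0.6219, 0.1018, 0.1688]
ee_rot: [-2.454, -1.953, 0.013]
contact_force: [-0.5, 0.1, 0.5]
gripper_width: 0.0507
gripper_force: 0.0
```

>>> drive_tool --pt "0 0 45 0 0 0 0.65" --pt "0 0 90 0 0 -0.14 0.8" --pt "-8 30 107 0 0 -0.28 1" --pt "-15 65 107 0 0 -0.42 1" --pt "-25 105 107 0 0 -0.56 1" --pt "-35 145 107 0 0 -0.7 1" --pt "-45 185 107 0 0 -0.84 1" --pt "-55 220 107 0 0 -0.98 1" --pt "-55 250 107 0 0 -1.12 1" --pt "-55 250 107 0 0 -1.256 1"

```text
time: 16.1
tool_pos: [0.5687, 0.3561, 0.2789]
ee_rot: [-3.137, -0.136, 0.001]
contact_force: [-0.1, -0.7, 0.7]
gripper_width: 0.0916
gripper_force: 0.0
```

Run:
```python
from m import *
p=eyes.read_camera("wrist");p=eyes.read_camera("wrist");W=cloud(p);s=status.read_state();print(s["tool_pos"],s["ee_rot"])
fit("spice_jar",p,W);fit("dropper",p,W)
V=W.reshape(-1,3)
T=V[(np.hypot(V[:,0]-.588,V[:,1]-.352)<.04)&(abs(V[:,2]-.107)<.005)];print(len(T),cv2.minEnclosingCircle((T[:,:2]*1000).astype(np.float32)),T[:,2].mean())
for z in (.02,.04,.06,.08,.095):
    Q=V[(np.hypot(V[:,0]-.588,V[:,1]-.352)<.04)&(abs(V[:,2]-z)<.008)]
    if len(Q): print(z,len(Q),Q.min(0),Q.max(0))
```

```text
[0.5693 0.353  0.2792] [ 3.1378  0.1414 -0.0004]
spice_jar 0.55 150 [0.5868 0.3511] rms 0.0002819133844425021 ztop 0.11013574350830518
dropper 0.69 420 [0.4689 0.3177] rms 0.0006909085984929605 ztop 0.37146418687678323
dropper 0.63 38 [0.3964 0.3066] rms 0.00032789739547074356 ztop 0.0994194876267685
1118 ((586.8883056640625, 350.94769287109375), 22.01316261291504) 0.10695919683428436
0.02 17 [0.5997 0.3334 0.0167] [0.6097 0.3698 0.0268]
0.04 22 [0.5983 0.3355 0.0329] [0.6097 0.3706 0.0475]
0.06 45 [0.5917 0.3341 0.0538] [0.6097 0.3731 0.068 ]
0.08 9 [0.5993 0.3388 0.0726] [0.6092 0.3696 0.0766]
0.095 71 [0.5847 0.3284 0.0884] [0.6096 0.3733 0.1029]
```

>>> drive_tool --pt "18 -2 -30 0 0 0 1" --pt "18 -2 -75 0 0 0 1" --pt "18 -2 -120 0 0 0 1" --pt "18 -2 -160 0 0 0 1" --pt "18 -2 -195 0 0 0 1" --pt "18 -2 -223 0 0 0 1" --pt "18 -2 -223 0 0 0 1" --pt "18 -2 -223 0 0 0 0.2" --pt "18 -2 -223 0 0 0 0.2" --pt "18 -2 -223 0 0 0 0.2" --grip_force 20

```text
time: 17.3
tool_pos: [0.5892, 0.3506, 0.0591]
ee_rot: [-3.137, -0.139, -0.007]
contact_force: [0.2, 1.1, 0.1]
gripper_width: 0.0703
gripper_force: 0.0
```

>>> drive_tool --pt "0 0 0 0 0 0 0.2" --pt "0 0 0 0 0 0 0.2" --pt "0 0 10 0 0 0 0.2" --pt "0 0 40 0 0 0 0.2" --pt "0 0 80 0 0 0 0.2" --pt "0 0 120 0 0 0 0.2" --pt "0 0 160 0 0 0 0.2" --pt "0 0 200 0 0 0 0.2" --pt "0 0 230 0 0 0 0.2" --pt "0 0 230 0 0 0 0.2"

```text
time: 18.3
tool_pos: [0.5895, 0.351, 0.2931]
ee_rot: [-3.133, -0.138, -0.016]
contact_force: [0.7, -0.1, -1.0]
gripper_width: 0.0445
gripper_force: 20.0
```

>>> drive_tool --pt "-10 -30 15 0 0 0 0.2" --pt "-22 -70 35 0 0 0 0.2" --pt "-36 -110 55 0 0 0 0.2" --pt "-50 -150 75 0 0 0 0.2" --pt "-64 -190 90 0 0 0 0.2" --pt "-78 -230 95 0 0 0 0.2" --pt "-88 -255 95 0 0 0 0.2" --pt "-88 -255 95 0 0 0 0.2" --pt "-88 -255 95 0 0 0 0.2" --pt "-88 -255 95 0 0 0 0.2"

```text
time: 19.3
tool_pos: [0.4999, 0.0957, 0.3808]
ee_rot: [-3.138, -0.14, 0.001]
contact_force: [0.4, -0.3, -1.6]
gripper_width: 0.044
gripper_force: 20.0
```

```bash
cat > look.py <<'E'
# measure carousel and held object (tool frame) in one wrist picture
from g import *
import sys
ps=float(sys.argv[1]);rc=float(sys.argv[2])
p=eyes.read_camera("wrist");p=eyes.read_camera("wrist");s=status.read_state();R0=Ro.from_rotvec(s["ee_rot"]).as_matrix();print(s["tool_pos"],s["ee_rot"])
V=cloud(p).reshape(-1,3);rr=np.hypot(*(V[:,:2]-[.625,.102]).T)
T=V[(rr<.045)&(V[:,2]>.160)&(V[:,2]<.172)];b=cv2.minAreaRect((T[:,:2]*1000).astype(np.float32));print("bar",b)
D=V[(rr<.11)&(V[:,2]>.009)&(V[:,2]<.017)];h=cv2.convexHull((D[:,:2]*1000).astype(np.float32))[:,0]
f=least_squares(lambda x:np.hypot(*(h-x).T)-98,[624,107],loss="soft_l1",f_scale=2);print("foot",f.x)
P=V[(rr>.103)&(rr<.125)&(V[:,2]>.010)&(V[:,2]<.025)]
if len(P): e=.001*f.x-P[:,:2].mean(0);print("ptr",len(P),P.mean(0),"yaw",np.arctan2(e[1],e[0]))
c=np.array([.625,.102]);o=-np.array([np.cos(ps),np.sin(ps)]);R,a=tilt(o);fl=np.r_[c+o*.05,.042]
C=(V-fl)@np.c_[-R[:,0],-R[:,1],a];k=(abs(C[:,2]-.0445)<.003)&(np.hypot(C[:,0],C[:,1])<.036);uv=C[k,:2]
if k.sum()>10:
    f=least_squares(lambda t:np.hypot(*(uv-t).T)-rc,[0,0],loss="soft_l1",f_scale=.002);print("rim",k.sum(),f.x*1000,np.median(abs(f.fun)))
L=(V-s["tool_pos"])@R0;Q=L[(abs(L[:,0])<.035)&(abs(L[:,1])<.03)&(L[:,2]>-.06)&(L[:,2]<.08)]
for z in np.arange(-.06,.08,.01):
    q=Q[(Q[:,2]>=z)&(Q[:,2]<z+.01)]
    if len(q): print(round(z,2),len(q),q.min(0),q.max(0))
for h in (.19,float(sys.argv[3])): print(delta(R,fl+a*h,R0,s["tool_pos"]))
print("a",a)
if len(sys.argv)>4: save(p,sys.argv[4],s=1.2)
E
python3 look.py .087 .0273 .118
```

```text
[0.5001 0.0959 0.3809] [ 3.1384  0.1405 -0.0012]
bar ((625.7588500976562, 102.01973724365234), (57.420536041259766, 14.296192169189453), 76.8194580078125)
foot [625.2902 101.8772]
ptr 77 [0.5134 0.0925 0.0178] yaw 0.08361363839337202
rim 243 [-1.8175 -0.0469] 0.000687153633990939
-0.06 888 [-0.0125 -0.0299 -0.0599] [ 0.0182  0.03   -0.05  ]
-0.05 653 [-0.0166 -0.0299 -0.05  ] [ 0.0211  0.03   -0.04  ]
-0.04 3937 [-0.0218 -0.03   -0.04  ] [ 0.0228  0.03   -0.03  ]
-0.03 969 [-0.0165 -0.0298 -0.03  ] [ 0.0234  0.03   -0.02  ]
-0.02 443 [ 0.0067 -0.03   -0.02  ] [ 0.0231  0.0299 -0.01  ]
-0.01 577 [ 0.0049 -0.0299 -0.01  ] [ 0.0238  0.03   -0.    ]
0.0 374 [ 0.0046 -0.0253  0.    ] [0.0238 0.0224 0.01  ]
0.01 223 [ 0.0074 -0.022   0.01  ] [0.0239 0.0212 0.02  ]
0.02 194 [ 0.0084 -0.0216  0.02  ] [0.024  0.0204 0.0299]
0.03 171 [ 0.0091 -0.0214  0.03  ] [0.0238 0.0203 0.0399]
0.04 136 [ 0.0095 -0.0213  0.0402] [0.0239 0.0204 0.05  ]
0.05 85 [ 0.012  -0.0202  0.05  ] [0.024  0.0189 0.0599]
0.06 51 [ 0.0121 -0.0197  0.06  ] [0.0234 0.018  0.0645]
(array([ -19.5,   -6.5, -174.3]), array([ 0.046, -0.522, -0.002]))
(array([  16.3,   -3.4, -236.7]), array([ 0.046, -0.522, -0.002]))
a [-0.4981 -0.0434  0.866 ]
```

>>> drive_tool --pt "-8 -1 -20 0.011 -0.13 0 0.2" --pt "-16 -3 -45 0.023 -0.26 -0.001 0.2" --pt "-22 -5 -70 0.034 -0.39 -0.002 0.2" --pt "-24 -6.5 -100 0.046 -0.522 -0.002 0.2" --pt "-22 -6.5 -140 0.046 -0.522 -0.002 0.2" --pt "-19.5 -6.5 -174 0.046 -0.522 -0.002 0.2" --pt "-5 -5.2 -200 0.046 -0.522 -0.002 0.2" --pt "7 -4.2 -220 0.046 -0.522 -0.002 0.2" --pt "16 -3.4 -236.7 0.046 -0.522 -0.002 0.2" --pt "16 -3.4 -236.7 0.046 -0.522 -0.002 0.2"

```text
time: 20.4
tool_pos: [0.515, 0.0921, 0.1419]
ee_rot: [-3.013, -0.131, -0.799]
contact_force: [-0.9, 0.9, -0.8]
gripper_width: 0.0441
gripper_force: 20.0
```

```bash
python3 chk.py .087 .0273 .0225
```

```text
TCP in cup [  1.3722  -0.3486 117.8758] tilt err [-0.0003  0.003  -0.    ] [ 0.0759  0.7757 -2.0162]
rim 448 [-1.6057 -0.1149] 0.0007651853292847607
0.05 158 [-6.1048  0.1017] [-29.7966 -28.5069] [ 6.9249 28.425 ]
0.06 79 [ 1.6533 -0.1884] [-21.3208 -19.3265] [-11.1184  18.3438]
0.07 149 [ 1.134  -0.1908] [-21.5962 -20.0511] [-6.5691 21.1949]
0.08 156 [ 1.1169 -0.2463] [-21.5796 -20.7909] [-6.5057 21.2165]
0.09 186 [ 1.1427 -0.2138] [-21.6925 -20.8814] [-5.6227 21.5207]
0.1 218 [ 1.1482 -0.2739] [-21.641  -20.9508] [-8.0914 20.2985]
0.11 266 [ 1.2104 -0.2625] [-21.7162 -21.7158] [-6.5122 20.4054]
0.12 523 [ 1.5099 -0.3211] [-21.5383 -25.9007] [-2.5487 25.3987]
```

>>> drive_tool --pt "1.4 0.1 0.8 0 0 0 0.2" --pt "5.4 0.4 -6.1 0 0 0 0.2" --pt "8.9 0.7 -12.2 0 0 0 0.2" --pt "12.4 1 -18.2 0 0 0 0.2" --pt "15.9 1.3 -24.3 0 0 0 0.2" --pt "19.4 1.6 -30.4 0 0 0 0.2" --pt "22.8 1.9 -36.4 0 0 0 0.2" --pt "26.3 2.2 -42.5 0 0 0 0.2" --pt "26.3 2.2 -42.5 0 0 0 0.2" --pt "26.3 2.2 -42.5 0 0 0 0.2"

```text
time: 21.45
tool_pos: [0.5421, 0.0938, 0.1022]
ee_rot: [-3.01, -0.13, -0.807]
contact_force: [-1.0, 1.3, -1.1]
gripper_width: 0.0437
gripper_force: 20.0
```

>>> drive_tool --pt "1 0.1 -1.7 0 0 0 0.2" --pt "2 0.2 -3.5 0 0 0 0.2" --pt "3 0.3 -5.2 0 0 0 0.2" --pt "3 0.3 -5.2 0 0 0 0.2" --pt "3 0.3 -5.2 0 0 0 0.2" --pt "3 0.3 -5.2 0 0 0 0.35" --pt "3 0.3 -5.2 0 0 0 0.55" --pt "3 0.3 -5.2 0 0 0 0.7" --pt "3 0.3 -5.2 0 0 0 0.7" --pt "3 0.3 -5.2 0 0 0 0.7"

```text
time: 22.45
tool_pos: [0.5453, 0.0941, 0.0972]
ee_rot: [-3.01, -0.13, -0.808]
contact_force: [0.1, -0.7, -0.5]
gripper_width: 0.0636
gripper_force: 0.0
```

>>> drive_tool --pt "-5 -0.4 8.7 0 0 0 0.7" --pt "-15 -1.3 26 0 0 0 0.7" --pt "-30 -2.6 52 0 0 0 0.7" --pt "-45 -4 80 0 0 0 0.7" --pt "-60 -4 110 0 0 0 0.7" --pt "-75 -4 140 0 0 0 0.7" --pt "-85 -4 170 0 0 0 0.7" --pt "-85 -4 190 0 0 0 0.7" --pt "-85 -4 190 0 0 0 0.7" --pt "-85 -4 190 0 0 0 0.7"

```text
time: 23.45
tool_pos: [0.4596, 0.0901, 0.287]
ee_rot: [-3.01, -0.13, -0.808]
contact_force: [-0.1, -0.4, -1.1]
gripper_width: 0.0638
gripper_force: 0.0
```

```bash
cat > seat.py <<'E'
from g import *
import sys
ps=float(sys.argv[1]);c=np.array([.625,.102]);o=-np.array([np.cos(ps),np.sin(ps)]);R,a=tilt(o);fl=np.r_[c+o*.05,.042]
p=eyes.read_camera("wrist");p=eyes.read_camera("wrist");C=(cloud(p)-fl)@np.c_[-R[:,0],-R[:,1],a]
m=(abs(C[...,1])<.0015)&(abs(C[...,0])<.045)&(C[...,2]>.0)&(C[...,2]<.14);q=C[m]
print([tuple(x) for x in np.round(q[::3][:, [0,2]]*1000).astype(int).tolist()])
s=status.read_state();R0=Ro.from_rotvec(s["ee_rot"]).as_matrix()
t=ps if len(sys.argv)<3 else float(sys.argv[2])
Rd=np.array([[np.cos(t),np.sin(t),0],[np.sin(t),-np.cos(t),0],[0,0,-1]])
print(s["tool_pos"],s["qpos"][5],delta(Rd,np.r_[.625,.102,.24],R0,s["tool_pos"]))
E
python3 seat.py .087
```

```text
[(-44, 35), (-43, 34), (-42, 36), (-41, 38), (-39, 38), (-38, 38), (-37, 39), (-35, 39), (-34, 41), (-33, 40), (-31, 36), (-28, 26), (-30, 45), (-28, 45), (-26, 39), (-23, 28), (-22, 34), (-22, 38), (-21, 42), (-21, 46), (-20, 52), (-20, 55), (-19, 59), (-18, 61), (-18, 66), (-17, 70), (-16, 72), (-15, 80), (-15, 83), (-14, 93), (-14, 95), (-12, 98), (-11, 99), (-11, 108), (-10, 110), (-8, 111), (-6, 111), (-4, 110), (-2, 110), (0, 109), (1, 111), (3, 109), (5, 110), (7, 107), (9, 108), (10, 108), (13, 108), (14, 109), (17, 107), (19, 106), (21, 107), (24, 105), (24, 108), (27, 106), (29, 105), (31, 106)]
[0.4592 0.0899 0.2855] 1.7507874601997788 (array([165.8,  12.1, -45.5]), array([-0.045,  0.519,  0.001]))
```

>>> drive_tool --pt "35 3 0 -0.011 0.13 0 0.7" --pt "75 6 0 -0.023 0.26 0 0.7" --pt "115 9 -5 -0.034 0.39 0 0.7" --pt "150 11 -20 -0.045 0.519 0.001 0.7" --pt "166 12 -45 -0.045 0.519 0.001 0.7" --pt "166 12 -45 -0.045 0.519 0.001 0.7" --pt "166 12 -45 -0.045 0.519 0.001 0.7" --pt "166 12 -45 -0.045 0.519 0.001 0.7" --pt "166 12 -45 -0.045 0.519 0.001 0.7" --pt "166 12 -45 -0.045 0.519 0.001 0.7"

```text
time: 24.55
tool_pos: [0.6255, 0.1022, 0.2445]
ee_rot: [-3.138, -0.137, -0.011]
contact_force: [0.2, -0.7, -1.0]
gripper_width: 0.0641
gripper_force: 0.0
```

>>> drive_tool --pt "0 0 0 0 0 0.14 0.65" --pt "0 0 0 0 0 0.28 0.65" --pt "0 0 0 0 0 0.42 0.65" --pt "0 0 0 0 0 0.56 0.65" --pt "0 0 0 0 0 0.7 0.65" --pt "0 0 0 0 0 0.84 0.65" --pt "0 0 0 0 0 0.98 0.65" --pt "0 0 -10 0 0 1.12 0.65" --pt "0 0 -20 0 0 1.254 0.65" --pt "0 0 -30 0 0 1.254 0.65"

```text
time: 25.55
tool_pos: [0.6259, 0.1022, 0.2131]
ee_rot: [-2.46, -1.951, -0.007]
contact_force: [-0.2, 0.3, 0.0]
gripper_width: 0.0592
gripper_force: 0.0
```

>>> drive_tool --pt "0 0 -30 0 0 0 0.65" --pt "0 0 -55 0 0 0 0.65" --pt "0 0 -68 0 0 0 0.65" --pt "0 0 -68 0 0 0 0.65" --pt "0 0 -68 0 0 0 0" --pt "0 0 -68 0 0 0 0" --pt "0 0 -68 0 0 0 0" --pt "0 0 -68 0 0 0 0" --pt "0 0 -68 0 0 0 0" --pt "0 0 -68 0 0 0 0" --grip_force 40

```text
time: 26.55
tool_pos: [0.6262, 0.1022, 0.1445]
ee_rot: [-2.46, -1.95, -0.004]
contact_force: [-2.4, 0.8, 1.4]
gripper_width: 0.0143
gripper_force: 4.6
```

>>> drive_tool --pt "0 0 0 0 0 0 0" --pt "0 0 0 0 0 0.1 0" --pt "0 0 0 0 0 0.23 0" --pt "0 0 0 0 0 0.36 0" --pt "0 0 0 0 0 0.49 0" --pt "0 0 0 0 0 0.62 0" --pt "0 0 0 0 0 0.75 0" --pt "0 0 0 0 0 0.88 0" --pt "0 0 0 0 0 1.01 0" --pt "0 0 0 0 0 1.14 0"

```text
time: 27.55
tool_pos: [0.6263, 0.1022, 0.1445]
ee_rot: [-1.011, -2.971, -0.002]
contact_force: [0.0, 0.7, 1.5]
gripper_width: 0.0137
gripper_force: 40.0
```

>>> drive_tool --pt "0 0 0 0 0 0.08 0" --pt "0 0 0 0 0 0.117 0" --pt "0 0 0 0 0 0.117 0" --pt "0 0 0 0 0 0.117 0" --pt "0 0 0 0 0 0.117 0" --pt "0 0 0 0 0 0.117 0" --pt "0 0 0 0 0 0.117 0.5" --pt "0 0 0 0 0 0.117 0.65" --pt "0 0 0 0 0 0.117 0.65" --pt "0 0 0 0 0 0.117 0.65"

```text
time: 28.55
tool_pos: [0.6262, 0.102, 0.144]
ee_rot: [-0.843, -3.022, -0.001]
contact_force: [0.0, -0.3, 0.8]
gripper_width: 0.0429
gripper_force: 0.0
```

>>> drive_tool --pt "0 0 45 0 0 0 0.65" --pt "0 0 90 0 0 -0.14 0.65" --pt "0 0 125 0 0 -0.28 0.8" --pt "-15 20 130 0 0 -0.42 1" --pt "-35 50 130 0 0 -0.56 1" --pt "-60 85 130 0 0 -0.7 1" --pt "-85 120 130 0 0 -0.84 1" --pt "-110 150 130 0 0 -0.98 1" --pt "-135 185 130 0 0 -1.12 1" --pt "-167 216 130 0 0 -1.26 1"

```text
time: 29.55
tool_pos: [0.4585, 0.3195, 0.2741]
ee_rot: [-2.469, -1.939, -0.005]
contact_force: [0.1, -0.1, -0.6]
gripper_width: 0.0911
gripper_force: 0.0
```

>>> drive_tool --pt "0 0 0 0 0 -0.14 1" --pt "0 0 0 0 0 -0.28 1" --pt "0 0 0 0 0 -0.42 1" --pt "0 0 0 0 0 -0.56 1" --pt "0 0 0 0 0 -0.7 1" --pt "0 0 0 0 0 -0.84 1" --pt "0 0 0 0 0 -0.98 1" --pt "0 0 0 0 0 -1.12 1" --pt "0 0 0 0 0 -1.25 1" --pt "0 0 0 0 0 -1.25 1"

```text
time: 30.55
tool_pos: [0.4592, 0.3181, 0.2743]
ee_rot: [-3.138, -0.138, -0.006]
contact_force: [0.4, -0.1, -0.5]
gripper_width: 0.0912
gripper_force: 0.0
```

Run:
```python
from m import *
p=eyes.read_camera("wrist");p=eyes.read_camera("wrist");W=cloud(p);s=status.read_state();print(s["tool_pos"],s["ee_rot"])
fit("dropper",p,W)
V=W.reshape(-1,3);im=p["pixels"].reshape(-1,3)
n=np.hypot(V[:,0]-.469,V[:,1]-.318)<.03
for z in (.02,.04,.06,.075,.09,.1):
    k=n&(abs(V[:,2]-z)<.006);Q=V[k]
    if len(Q): print(z,len(Q),Q.min(0),Q.max(0),im[k].mean(0))
```

```text
[0.4592 0.3181 0.2742] [-3.1379 -0.1422 -0.0056]
dropper 0.87 113 [0.3968 0.3064] rms 0.0002563635468860355 ztop 0.10378481635242964
dropper 0.84 299 [0.4686 0.3178] rms 0.0012315687189144702 ztop 0.10326186543788962
0.02 18 [0.4727 0.3063 0.0145] [0.4864 0.334  0.0258] [102.7778  86.1111  70.9444]
0.04 22 [0.4754 0.3025 0.0341] [0.4863 0.3313 0.0459] [94.2273 77.8636 63.9545]
0.06 220 [0.4536 0.3022 0.0541] [0.4855 0.3341 0.066 ] [98.0318 70.95   54.7   ]
0.075 166 [0.4584 0.3069 0.0692] [0.4809 0.3297 0.0809] [74.0783 65.5    54.0422]
0.09 19 [0.4675 0.3122 0.0857] [0.476  0.3243 0.096 ] [58.4211 52.5263 42.9474]
0.1 96 [0.4637 0.3122 0.0941] [0.4754 0.3243 0.1033] [58.4688 52.3438 42.8333]
```

>>> drive_tool --pt "10.5 0 -30 0 0 0 1" --pt "10.5 0 -75 0 0 0 1" --pt "10.5 0 -120 0 0 0 1" --pt "10.5 0 -160 0 0 0 1" --pt "10.5 0 -195 0 0 0 1" --pt "10.5 0 -225 0 0 0 1" --pt "10.5 0 -225 0 0 0 1" --pt "10.5 0 -225 0 0 0 0.1" --pt "10.5 0 -225 0 0 0 0.1" --pt "10.5 0 -225 0 0 0 0.1" --grip_force 20

```text
time: 31.7
tool_pos: [0.4709, 0.3189, 0.0513]
ee_rot: [-3.136, -0.139, -0.011]
contact_force: [-0.3, 1.2, 0.5]
gripper_width: 0.0701
gripper_force: 0.0
```

>>> drive_tool --pt "0 0 0 0 0 0 0.1" --pt "0 0 0 0 0 0 0.1" --pt "0 0 0 0 0 0 0.1" --pt "0 0 0 0 0 0 0.1" --pt "0 0 10 0 0 0 0.1" --pt "0 0 40 0 0 0 0.1" --pt "0 0 85 0 0 0 0.1" --pt "0 0 130 0 0 0 0.1" --pt "0 0 175 0 0 0 0.1" --pt "0 0 210 0 0 0 0.1"

```text
time: 32.7
tool_pos: [0.4699, 0.3183, 0.2631]
ee_rot: [-3.136, -0.138, -0.011]
contact_force: [-0.1, 0.1, -1.2]
gripper_width: 0.0301
gripper_force: 20.0
```

>>> drive_tool --pt "4 -30 20 0 0 0 0.1" --pt "9 -70 40 0 0 0 0.1" --pt "14 -110 60 0 0 0 0.1" --pt "20 -150 80 0 0 0 0.1" --pt "25 -185 100 0 0 0 0.1" --pt "30 -223 118 0 0 0 0.1" --pt "30 -223 118 0 0 0 0.1" --pt "30 -223 118 0 0 0 0.1" --pt "30 -223 118 0 0 0 0.1" --pt "30 -223 118 0 0 0 0.1"

```text
time: 33.7
tool_pos: [0.4992, 0.0961, 0.3765]
ee_rot: [-3.138, -0.141, -0.003]
contact_force: [0.2, 0.2, -0.2]
gripper_width: 0.0305
gripper_force: 20.0
```

```bash
python3 look.py .085 .0223 .115 w6.png
```

```text
[0.4994 0.0961 0.3767] [-3.1379 -0.1408 -0.0037]
bar ((625.967041015625, 102.01277160644531), (14.096314430236816, 57.875770568847656), 59.120906829833984)
foot [625.0218 101.2956]
ptr 73 [0.5129 0.0927 0.0178] yaw 0.07613885798301101
rim 201 [-1.9162 -0.2015] 0.0007485223147328732
-0.06 847 [-0.0118 -0.025  -0.06  ] [ 0.0182  0.0246 -0.05  ]
-0.05 608 [-0.0158 -0.0264 -0.05  ] [ 0.0182  0.0266 -0.04  ]
-0.04 522 [-0.0159 -0.026  -0.04  ] [ 0.0182  0.0265 -0.0301]
-0.03 980 [-0.016  -0.0256 -0.03  ] [ 0.018   0.0255 -0.02  ]
-0.02 608 [-0.0027 -0.0247 -0.02  ] [ 0.018   0.0246 -0.01  ]
-0.01 1074 [-0.0067 -0.0234 -0.01  ] [ 0.0179  0.0236 -0.    ]
0.0 243 [ 0.007 -0.017  0.   ] [0.0182 0.0153 0.0099]
0.01 185 [ 0.0052 -0.016   0.0101] [0.0182 0.0157 0.0199]
0.02 162 [ 0.005  -0.0162  0.0201] [0.0182 0.0155 0.0299]
0.03 136 [ 0.0048 -0.0164  0.03  ] [0.0183 0.0146 0.04  ]
0.04 100 [ 0.0064 -0.016   0.0402] [0.0182 0.0152 0.0498]
0.05 19 [ 0.005  -0.0165  0.0501] [0.0171 0.0103 0.052 ]
(array([ -18.8,   -6.4, -170.1]), array([ 0.045, -0.519, -0.005]))
(array([  18.5,   -3.2, -235.1]), array([ 0.045, -0.519, -0.005]))
a [-0.4982 -0.0424  0.866 ]
```

View pics/w6.png

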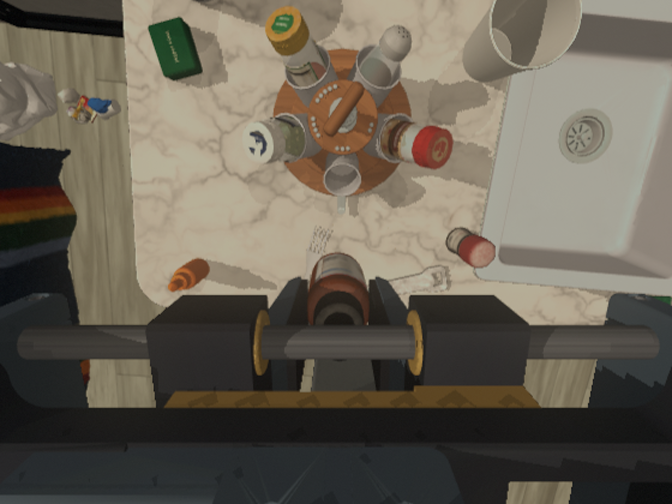

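Pocket 3, the slim cup at (342,178), stands at the pointer (341,205). Both earlier items are seated and the brown dropper is held straight, so I'll insert it.

>>> drive_tool --pt "-8 -1 -20 0.011 -0.13 -0.001 0.1" --pt "-16 -3 -45 0.023 -0.26 -0.002 0.1" --pt "-22 -5 -70 0.034 -0.39 -0.004 0.1" --pt "-24 -6.4 -100 0.045 -0.519 -0.005 0.1" --pt "-22 -6.4 -140 0.045 -0.519 -0.005 0.1" --pt "-19 -6.4 -170 0.045 -0.519 -0.005 0.1" --pt "-5 -5.2 -195 0.045 -0.519 -0.005 0.1" --pt "7 -4.2 -216 0.045 -0.519 -0.005 0.1" --pt "18.5 -3.2 -235 0.045 -0.519 -0.005 0.1" --pt "18.5 -3.2 -235 0.045 -0.519 -0.005 0.1"

```text
time: 34.8
tool_pos: [0.5171, 0.0922, 0.1392]
ee_rot: [-3.013, -0.127, -0.799]
contact_force: [-0.6, 0.6, -0.2]
gripper_width: 0.0303
gripper_force: 20.0
```

```bash
python3 chk.py .085 .0223 .0165
```

```text
TCP in cup [  0.8836  -0.5888 114.5723] tilt err [ 0.0002  0.0028 -0.0011] [-0.7254 -0.3178  0.3104]
rim 417 [-1.6285 -0.1018] 0.0007495001374326626
0.05 136 [-7.6988 -1.195 ] [-25.1295 -23.5727] [11.4853 23.7222]
0.06 21 [ 1.7727 -0.1447] [-14.7183 -10.3046] [-6.602 14.193]
0.07 110 [ 1.0662 -0.3758] [-15.7959 -15.6799] [-3.8823 15.3115]
0.08 134 [ 0.9121 -0.4843] [-15.8476 -16.0299] [-2.9867 15.5757]
0.09 158 [ 0.7758 -0.5849] [-16.0582 -15.8307] [-3.5412 15.3219]
0.1 177 [ 0.5855 -0.6795] [-16.3827 -16.8166] [-2.2579 15.0631]
0.11 271 [ 0.4309 -0.7134] [-16.2689 -21.173 ] [-5.2508 19.7778]
0.12 1093 [ 2.7804 -0.8319] [-16.4682 -24.5612] [ 7.6117 23.1231]
```

>>> drive_tool --pt "1 0.1 0.6 0 0 0 0.1" --pt "6 0.5 -8 0 0 0 0.1" --pt "10 0.9 -15 0 0 0 0.1" --pt "14 1.2 -22 0 0 0 0.1" --pt "18 1.5 -29 0 0 0 0.1" --pt "22 1.9 -36 0 0 0 0.1" --pt "25 2.1 -41.2 0 0 0 0.1" --pt "27.9 2.4 -46.2 0 0 0 0.1" --pt "27.9 2.4 -46.2 0 0 0 0.1" --pt "27.9 2.4 -46.2 0 0 0 0.1"

```text
time: 35.85
tool_pos: [0.5461, 0.0943, 0.0959]
ee_rot: [-3.01, -0.125, -0.808]
contact_force: [-0.2, 0.9, -1.2]
gripper_width: 0.0304
gripper_force: 20.0
```

>>> drive_tool --pt "1 0.1 -1.7 0 0 0 0.1" --pt "2 0.2 -3.5 0 0 0 0.1" --pt "3 0.3 -5.2 0 0 0 0.1" --pt "4 0.3 -6.9 0 0 0 0.1" --pt "4 0.3 -6.9 0 0 0 0.1" --pt "4 0.3 -6.9 0 0 0 0.25" --pt "4 0.3 -6.9 0 0 0 0.4" --pt "4 0.3 -6.9 0 0 0 0.55" --pt "4 0.3 -6.9 0 0 0 0.55" --pt "4 0.3 -6.9 0 0 0 0.55"

```text
time: 36.85
tool_pos: [0.5502, 0.0946, 0.0891]
ee_rot: [-3.01, -0.125, -0.808]
contact_force: [-0.5, -0.6, -0.1]
gripper_width: 0.0497
gripper_force: 0.0
```

>>> drive_tool --pt "-5 -0.4 8.7 0 0 0 0.55" --pt "-15 -1.3 26 0 0 0 0.55" --pt "-30 -2.6 52 0 0 0 0.55" --pt "-45 -4 80 0 0 0 0.55" --pt "-60 -4 110 0 0 0 0.55" --pt "-75 -4 140 0 0 0 0.55" --pt "-85 -4 170 0 0 0 0.55" --pt "-85 -4 200 0 0 0 0.55" --pt "-85 -4 200 0 0 0 0.55" --pt "-85 -4 200 0 0 0 0.55"

```text
time: 37.85
tool_pos: [0.4647, 0.0907, 0.29]
ee_rot: [-3.009, -0.125, -0.81]
contact_force: [-0.4, -0.6, -0.5]
gripper_width: 0.05
gripper_force: 0.0
```

```bash
python3 seat.py .085; python3 look.py .085 .0223 .115 w7.png | sed -n 2,4p
python3 - <<'E'
import cv2;from h import *
a=eyes.read_camera("side")
i1=cv2.resize(a["pixels"][180:290,200:320,::-1],(436,400),interpolation=cv2.INTER_CUBIC);w=cv2.imread("pics/w7.png");i2=cv2.resize(w[0:360,150:474],(360,400))
cv2.imwrite("pics/fin.png",np.hstack([i1,i2]))
E
```

```text
[(-45, 33), (-43, 34), (-42, 35), (-41, 38), (-40, 40), (-39, 40), (-37, 38), (-36, 39), (-35, 39), (-33, 37), (-32, 37), (-23, 3), (-23, 11), (-23, 27), (-25, 45), (-23, 44), (-21, 39), (-17, 24), (-16, 29), (-15, 32), (-15, 36), (-14, 41), (-14, 47), (-13, 49), (-13, 54), (-12, 57), (-12, 60), (-11, 63), (-10, 63), (-9, 64), (-7, 64), (-6, 63), (-6, 69), (-5, 71), (-5, 74), (-4, 76), (-3, 79), (-2, 79), (-1, 80), (0, 81), (1, 81), (2, 84), (2, 87), (2, 91), (3, 94), (3, 97), (4, 97), (5, 100), (6, 101), (7, 101), (8, 101), (9, 101), (10, 104), (11, 104), (13, 100), (16, 97)]
[0.4641 0.0905 0.2879] 1.7531455496081882 (array([160.9,  11.5, -47.9]), array([-0.045,  0.52 ,  0.002]))
bar ((625.2481689453125, 102.26985931396484), (14.190145492553711, 56.93156051635742), 58.887760162353516)
foot [624.7419 102.0497]
ptr 96 [0.5127 0.0928 0.0173] yaw 0.08221702076028521
```

View pics/fin.png

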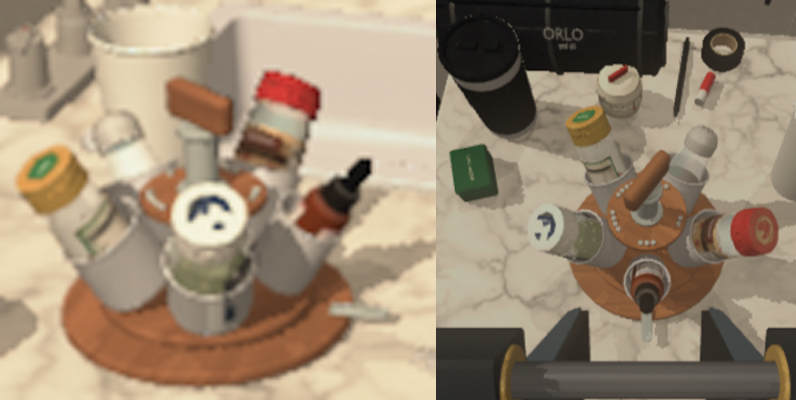

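The dropper is seated in pocket 3 at the pointer, with its top about 102 mm along the cup axis. The jar and shaker are seated too, the bar angle gives a joint of about 2.515, and the robot is clear of everything.

```bash
python3 -c "
from workcell import job_done
print(job_done())"
```

```text
the job is handed in; nothing more can be done
None
```

The job is handed in at about 38 s of the 72 s limit: the salt shaker, spice jar and dropper are seated in pockets one, two and three, and pocket three is still at the pointer.

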